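# Shut down the cassette reading station

## Robot

A 6-joint arm with a two-finger parallel gripper is mounted at the origin on the work surface. World frame = base frame: x ahead of the robot, y to its left, z up, the work surface at z = 0. Lengths are in m, angles in rad, forces in N, time in s.
With the tool pointing down it reaches from about 0.3 to 0.75 m from the base axis. Payload 8.5 kg.
Tool frame: the origin (TCP) lies midway between the tips of the shut fingers; the grasp point (between the pads) lies 19 mm behind it; z points along the fingers, y is the direction in which the jaws open and shut (so a half turn about z gives the same grasp; the last joint's range is limited). The gripper opens to 85 mm and grips with 20 to 120 N. Pads are 22 mm wide; open, the fingers measure 114 mm over their backs; the gripper's body (76 mm by 85 mm) begins 54 mm behind the grasp point. The pads swing forward as they close: fully open they stand 13 mm farther back than shut.
Start: joints at [-1.356, 0.381, 1.297, -0, 1.464, -0.215], TCP at [0.229, -0.5, 0.231] pointing down, gripper open.
Joint ranges: [-3.11, 3.11], [-0.89, 2.33], [0.22, 2.48], [-1.42, 4.56], [0.17, 2.85], [-2.88, 2.88]. Speed limits (rad/s): [2.39, 2.39, 3.14, 3.14, 3.14, 3.14].

## Interface

Orientations are given as a unit quaternion [w, x, y, z].
In Python, from cell import arm gives the robot as it stands. The module is installed in compiled form; this text tells all that it offers.
- The arm moves only by the tool carry_out, never from a script. Its argument "motion" is text: rows parted by semicolons, each of 7 numbers parted by spaces: the shift along the tool's x, y, z in mm, then the turn, a rotation vector about the tool's x, y, z in rad, then the finger opening in mm, from 0 to 85.4. In form: x y z ax ay az hand; .... A call has exactly 5 rows; each row shifts and turns the commanded pose from where the row before left it, along the tool's axes as they then stand; what a row does not reach is not made up. A row lasts 1/10 s, in which the tool goes at most 50 mm and 8.59 degrees, less where a joint would pass 70% of its speed; a pose out of reach is approached as far as the arm can. A call with a gripper value outside its range is refused whole. The fingers move at their own pace and stop on an object; "force" is the grip in N (left out, the last holds). Time passes only in rows, so rows that do not move let the fingers close, or fill a call up. It gives the time, the measured TCP pose, the force and the opening at its end, in the units of the state.
- arm.get_state(): the state, without advancing time (a new reading comes with each control period).
- arm.read_camera(name): name is "scene" or "top" or "wrist"; returns (picture, depth): 420x560x3 uint8, blue, green, red; 420x560 float32, m along the optical axis (not along the pixel's ray), 0 where there is no reading.
- arm.camera_info(name): a dict with "camera_matrix" (3x3 intrinsics, pixels), "origin" and "orientation" of the camera in the world. Camera axes: x right, y down, z forward; pixel columns grow to the right and rows downward; lengths in m; the calibration is good to about 2 mm. A picture is of the moment at which its call begins: read the wrist's pose just before it. camera_info takes no time and is no camera call; for the wrist camera it gives the pose at the moment of the call.
- arm.hand_in(): hands the job in, once; it reports no verdict.
The state is a dict: "t": time; "joint_positions": joint angles; "joint_velocities": joint speeds; "tau": joint torques, N m; "tcp_pos": TCP position; "tool_rot": TCP orientation; "ft_force": force on the tool from outside, world axes, zero at the start; "moment": the same for the moment, N m; "grip_width": finger opening in m.
Only numpy, scipy, OpenCV 4.12 (cv2) and the standard library are available. Lean on these libraries where they do the work, as an engineer would, in place of code of your own. Each camera call takes 0.05 s, during which the arm holds its last target.

## Task

The readings are finished, so close this station down: first turn the magnifier lamp's dimmer down to zero and after that its isolator to off, then fold the magnifier arm away one segment at a time: the lens head right back over the forearm, next the forearm right back over the upper arm, and last swing the folded arm round home onto its parking rest. Put every used test cassette from the steel tray into the yellow waste bin, whenever you can get at it, and leave everything else on the bench where it is.

Things in the scene. Friction and masses are not known exactly. Their poses are not given: they have to be found in the camera images.
- dimmer (a joint): lamp dimmer: round grey dial with a white line, on top of the lamp's supply box (grey, fixed, 100 x 170 x 55 mm). 0 = fully down, white line at the thick red mark of the scale, at its stop; grows clockwise seen from above, to 3.0, so it is turned down anticlockwise. About 0.04 N m of friction; stays where it is left.
- dimmer_grip (a point): on the dimmer dial's axis, 78 mm above the bench. The dial is 36 mm in diameter and 32 mm tall (from 57 to 89 mm above the bench); x axis along its white line, z up.
- iso_handle (a joint): red bar handle of the lamp's power isolator, on a yellow plate on top of the same supply box, 84 mm from the dimmer. 0 = off (white pointer at the red dot), 1.571 = on (white pointer at the green dot); grows clockwise seen from above, so off is a quarter turn anticlockwise. Solid stops at both ends; about 0.1 N m of friction, so it stays where it is left.
- iso_grip (a point): middle of the isolator's bar handle, on its turning axis, 83 mm above the bench. The bar is 56 mm long, 14 mm wide and 34 mm tall (from 63 to 97 mm above the bench) over a 40 mm round boss; x axis along the bar towards the white pointer, z up.
- shoulder_axis (a point): on the axis of the magnifier's column (upright, fixed), 135 mm above the bench, where the white upper arm turns. The column stands on a grey base plate 250 x 130 x 16 mm that also carries a short black parking rest. x axis along the upper arm to the elbow, z up.
- upper_arm (a joint): turn of the upper arm (white bar, 170 mm between axes, 20 mm wide, 12 mm thick) about the column. 0 = home against its stop, lying over the parking rest; grows clockwise seen from above, to 2.2. Stiff: about 1.2 N m of friction; stays where it is left.
- forearm (a joint): turn of the forearm (white bar, 170 mm between axes) relative to the upper arm. 0 = folded back, lying right over the upper arm with the wrist over the column, at its stop; grows clockwise seen from above, to 2.9. About 0.5 N m of friction; stays where it is left.
- lens_head (a joint): turn of the lens head (flat white ring, 104 mm outer diameter, centre 85 mm from the wrist axis, with a clear lens) relative to the forearm. 0 = folded back, lying right over the forearm, at its stop; grows anticlockwise seen from above, to 2.9. About 0.1 N m of friction; stays where it is left.
- elbow_knob_grip (a point): centre of the black grip knob on the elbow axis, 186 mm above the bench: upright cylinder of diameter 22 mm, height 34 mm (from 167 to 201 mm). It marks the elbow axis, 170 mm from the column axis, where the forearm turns one level above the upper arm. The knob revolves freely on its pin (its x and y axes mean nothing), so the gripper need not turn while moving it. Moving it swings the upper arm with what it carries.
- wrist_knob_grip (a point): centre of the black grip knob on the wrist axis, 201 mm above the bench: upright cylinder of diameter 22 mm, height 34 mm (from 182 to 216 mm), revolving freely. It marks the wrist axis, 170 mm from the elbow axis, where the lens head turns one level above the forearm. Moving it in an arc about the elbow turns the forearm with the lens head on it.
- lens_knob_grip (a point): centre of the black grip knob on the side of the lens ring's rim (85 mm along and 46 mm to the left of the head's x axis, 97 mm from the wrist axis), 203 mm above the bench: upright cylinder of diameter 16 mm, height 32 mm (from 184 to 216 mm), revolving freely. Moving it in an arc about the wrist turns the lens head.
- tray: shallow stainless-steel tray, fixed, 250 mm (x) by 340 mm (y), rim 18 mm high, floor 3 mm above the bench; origin under its centre. The used cassettes lie in it, partly under the lens at the start.
- bin: yellow open-topped waste bin, fixed, outside 150 mm (x) by 170 mm (y) by 100 mm high, walls 4 mm; origin under its centre, z up.
- cassette0_center (a point): centre of a used test cassette, a flat white plastic slab 72 mm (x) by 22 mm (y) by 6 mm (z) lying flat, about 14 g; 2 to 4 of them are present.
- cassette1_center (a point): centre of a used test cassette, a flat white plastic slab 72 mm (x) by 22 mm (y) by 6 mm (z) lying flat, about 14 g; 2 to 4 of them are present.
- cassette2_center (a point): centre of a used test cassette, a flat white plastic slab 72 mm (x) by 22 mm (y) by 6 mm (z) lying flat, about 14 g; 2 to 4 of them are present.
- cassette3_center (a point): centre of a used test cassette, a flat white plastic slab 72 mm (x) by 22 mm (y) by 6 mm (z) lying flat, about 14 g; 2 to 4 of them are present.
- timer1: digital timer, white, 62 x 66 x 16 mm, lying in the tray; loose, not part of the job, origin under its centre.
- timer2: digital timer, white, 62 x 66 x 16 mm; loose, not part of the job, origin under its centre.
- dropper2: small white dropper bottle with a blue cap, 26 mm diameter, 60 mm tall; loose, not part of the job, origin under its centre.
- dropper1: small white dropper bottle, 26 mm diameter, 60 mm tall; loose, not part of the job, origin under its centre.
- tube_rack: white rack with purple-capped blood tubes, 60 x 150 x 90 mm; loose, not part of the job, origin under its centre.
- tip_box: red and clear box of yellow pipette tips, 87 x 122 x 80 mm; loose, not part of the job, origin under its centre.

How it is judged:
By the outcome, as a careful person would: the job done as asked, in the order asked, and still so for the second after the job is handed in, with the robot touching nothing.
Of cassette0, cassette1, cassette2, cassette3 only 2 to 4 are there at a start; the rules pass over those that are not, and their reading is None.
At some moment in a run one of cassette0, cassette1, cassette2, cassette3 may be knocked a few centimetres aside while the robot is not near it.
Once in a run the grip may slacken for a moment while it holds something.
It also fails if it takes over 192 s, if anything falls off the work surface, if the arm or the gripper's body presses on something with over 40 N, if the wrist force passes 120 N, or if a joint passes its speed limit or range.

## Working session

There is one attempt and no reset: what is moved stays moved. The work goes in short steps, Python scripts to look and compute and a tool call to move; the robot and the scene stay as the last step left them, time stands still between calls to the robot, and variables do not carry over. Pictures are saved under pics/ and viewed, and the job is handed in when it is done.

Besides the shell and the picture viewer there is one more tool, called as name(argument=value, ...) on one line, values as JSON. carry_out: Moves the arm, as the interface text tells. Its arguments: {"type":"object","properties":{"motion":{"type":"string"},"force":{"type":"number"}},"required":["motion"]}

```bash
mkdir -p pics; ls
cat > h.py <<'E'
import numpy as np, cv2
from cell import arm
from scipy.spatial.transform import Rotation as R
def q2R(q): return R.from_quat([q[1],q[2],q[3],q[0]]).as_matrix()
def snap(name,fn):
    ci=arm.camera_info(name); im,d=arm.read_camera(name)
    np.savez('pics/'+fn+'.npz',im=im,d=d,K=np.array(ci['camera_matrix']),o=np.array(ci['origin']),q=np.array(ci['orientation']))
    cv2.imwrite('pics/'+fn+'.png',im)
def load(fn):
    return np.load('pics/'+fn+'.npz')
def rot(L):
    q=L['q']; return q2R(q) if q.shape==(4,) else q
def ray(L,u,v,z):
    K=L['K'];r=rot(L)@np.linalg.inv(K)@np.array([u,v,1.]);s=(z-L['o'][2])/r[2];return L['o']+s*r
def proj(L,p):
    c=L['K']@(rot(L).T@(np.array(p)-L['o']));return c[:2]/c[2]
def pt(L,u,v):
    d=L['d'][int(v),int(u)];return L['o']+rot(L)@(np.linalg.inv(L['K'])@np.array([u,v,1.])*d)
def st():
    s=arm.get_state();return s
E
python3 - <<'E'
from h import *
s=arm.get_state();print(s)
for n in ['scene','top','wrist']:
    print(n,arm.camera_info(n)); snap(n,n+'0')
E
```

```text
pics
{'t': 0.0, 'joint_positions': array([-1.35628384e+00,  3.81178469e-01,  1.29826275e+00, -1.03551473e-05,
        1.46358023e+00, -2.15297409e-01]), 'joint_velocities': array([-0.00011093,  0.00022897, -0.00073505,  0.00045608, -0.0013228 ,
       -0.00054432]), 'tau': array([ 1.44205274e-03, -4.48461127e+01, -2.31281215e+01, -1.43875764e-04,
        4.73512613e-03,  6.85995175e-06]), 'tcp_pos': array([ 0.22911706, -0.4996846 ,  0.23072052]), 'tool_rot': array([-7.14397398e-04,  9.76996300e-01,  2.13255055e-01, -4.86707383e-06]), 'ft_force': array([-0.43365927,  0.13351648, -0.01742861]), 'moment': array([-0.01574633,  0.0168673 ,  0.05820748]), 'grip_width': 0.08556039691198376}
scene {'camera_matrix': array([[388.2962267 ,   0.        , 279.12536693],
       [  0.        , 388.2962267 , 216.86480953],
       [  0.        ,   0.        ,   1.        ]]), 'origin': array([ 0.99537886, -0.20907063,  0.89857937]), 'orientation': array([-0.2360136 ,  0.82333583,  0.49730359, -0.13822021])}
top {'camera_matrix': array([[417.14700189,   0.        , 282.19073585],
       [  0.        , 417.14700189, 209.0445529 ],
       [  0.        ,   0.        ,   1.        ]]), 'origin': array([0.425516  , 0.01849473, 1.28230866]), 'orientation': array([-0.04029512,  0.7140959 , -0.69684987,  0.05332542])}
wrist {'camera_matrix': array([[375.20756701,   0.        , 278.4245911 ],
       [  0.        , 375.20756701, 206.23105334],
       [  0.        ,   0.        ,   1.        ]]), 'origin': array([ 0.29381761, -0.46781504,  0.37517421]), 'orientation': array([ 0.12001712,  0.83299027, -0.53454375, -0.07736978])}
```

View pics/scene0.png

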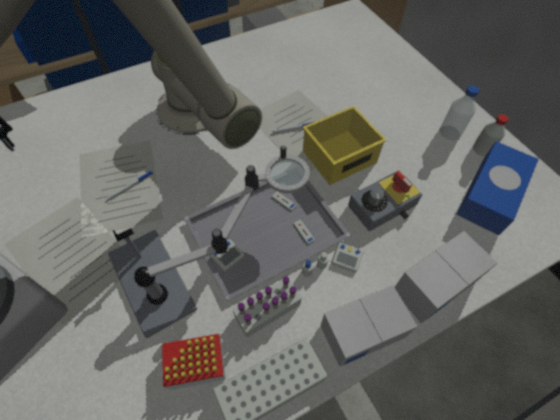

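View pics/top0.png

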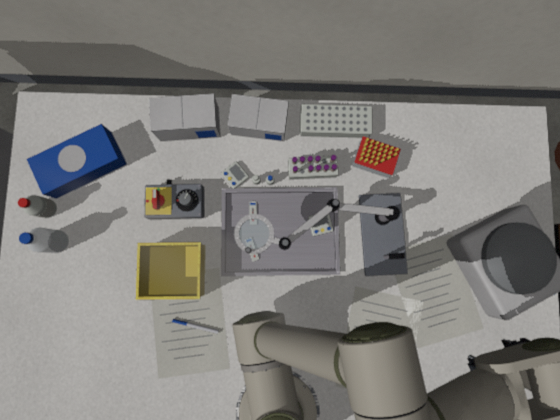

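View pics/wrist0.png

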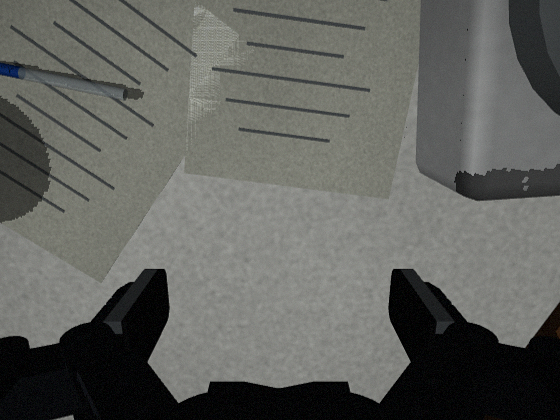

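Run:
```python
from h import *
L=load('top0')
cv2.imwrite('pics/t0a.png',cv2.resize(L['im'][150:310,130:330],None,fx=4,fy=4,interpolation=cv2.INTER_CUBIC)[:600])
cv2.imwrite('pics/t0b.png',cv2.resize(L['im'][170:290,270:420],None,fx=5,fy=5,interpolation=cv2.INTER_CUBIC))
L=load('scene0')
cv2.imwrite('pics/s0a.png',cv2.resize(L['im'][130:270,180:360],None,fx=4,fy=4,interpolation=cv2.INTER_CUBIC))
cv2.imwrite('pics/s0b.png',cv2.resize(L['im'][150:250,340:440],None,fx=5,fy=5,interpolation=cv2.INTER_CUBIC))
```

```text
(no output)
```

View pics/t0a.png

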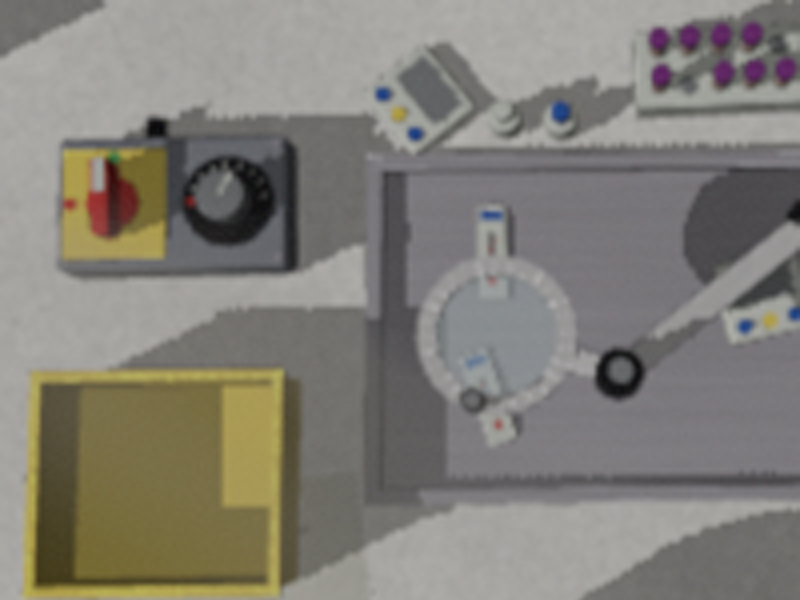

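View pics/t0b.png

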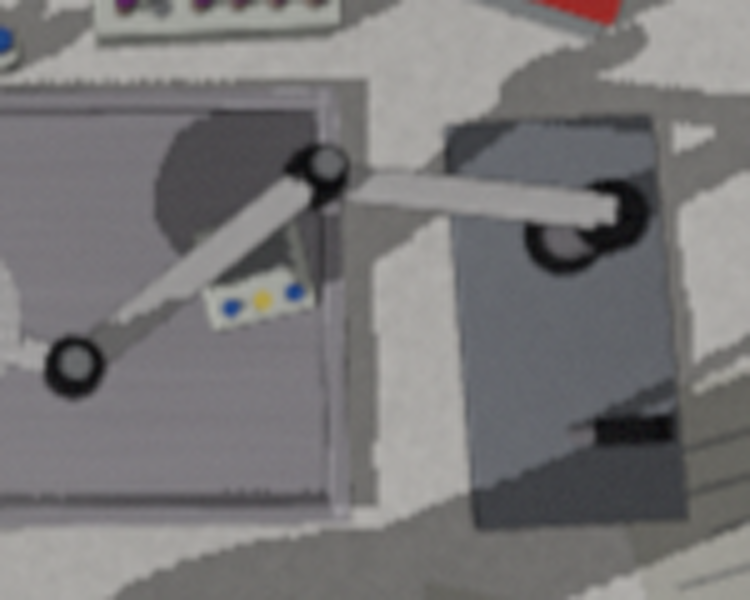

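View pics/s0a.png

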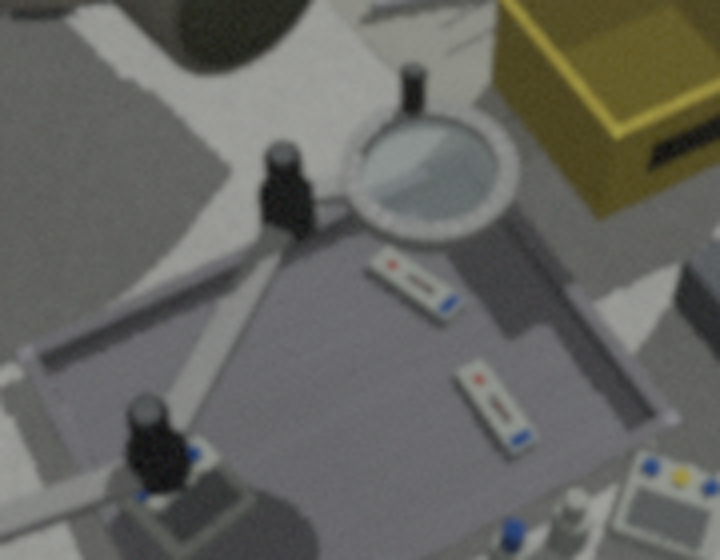

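View pics/s0b.png

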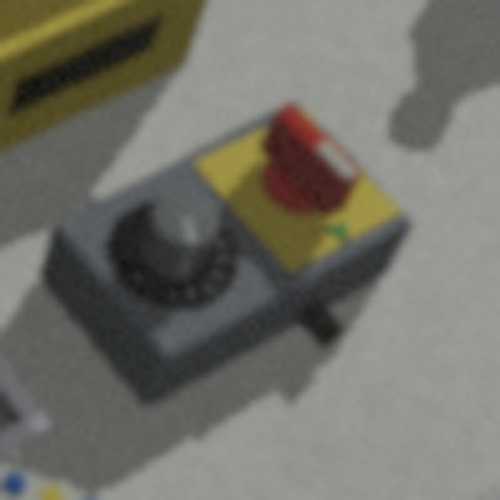

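```bash
cat >> h.py <<'E'
def cloud(L):
    v,u=np.mgrid[0:420,0:560]; d=L['d']
    p=np.stack([u,v,np.ones_like(u)],-1)@np.linalg.inv(L['K']).T*d[...,None]
    P=p@rot(L).T+L['o']; P[d<=0]=np.nan; return P
E
python3 - <<'E'
from h import *
for n in ['top0','scene0']:
    L=load(n);P=cloud(L);im=L['im']
    hsv=cv2.cvtColor(im,cv2.COLOR_BGR2HSV)
    print(n)
    def ap(x,y): 
        return tuple(map(int,proj(L,(x,y,0.1))))
    rough={'bin':(0.3,0.3),}
    # supply box rough location from top pixels
    T=load('top0')
    c1=pt(T,130+220/4,150+190/4); c2=pt(T,130+105/4,150+205/4)
    for nm,c,zlo,zhi,r in [('dial',c1,.083,.097,.03),('bar',c2,.088,.105,.045),
        ('elbow',ray(T,334,203,.201),.195,.21,.025),('wrist',ray(T,285,242.5,.216),.208,.225,.025),('lensknob',ray(T,130+473/4,250,.216),.208,.225,.025),('col',ray(T,391,213,.14),.12,.17,.03)]:
        m=(np.hypot(P[...,0]-c[0],P[...,1]-c[1])<r)&(P[...,2]>zlo)&(P[...,2]<zhi)
        q=P[m]; print(nm,'guess',c.round(3),len(q),q.mean(0).round(4) if len(q) else '', ((q.max(0)+q.min(0))/2).round(4) if len(q) else '',q.std(0).round(4) if len(q) else '')
        if nm=='bar' and len(q)>5:
            e,V=np.linalg.eigh(np.cov(q[:,:2].T));print(V[:,1],np.sqrt(e), (q[:,:2]-q[:,:2].mean(0))@V[:,1]@[1]if 0 else '')
    m=(P[...,2]<-.01);print('zcheck bench',np.nanmedian(P[380:,0:100,2]))
E
```

```text
top0
dial guess [0.611 0.279 0.09 ] 123 [0.6079 0.2795 0.0891] [0.6084 0.2794 0.0897] [0.0088 0.0093 0.0026]
bar guess [0.596 0.358 0.101] 95 [0.6028 0.3624 0.0973] [0.6039 0.3622 0.096 ] [0.0157 0.004  0.0031]
[-0.9982348  -0.05939088] [0.0039085  0.01581665] 
elbow guess [ 0.589 -0.136  0.201] 53 [ 0.5901 -0.1388  0.2028] [ 0.5905 -0.1397  0.2027] [0.0054 0.0055 0.0026]
wrist guess [ 0.482 -0.009  0.216] 57 [ 0.4818 -0.0089  0.217 ] [ 0.482  -0.0088  0.2167] [0.0053 0.0055 0.0022]
lensknob guess [0.461 0.084 0.216] 32 [0.4606 0.0857 0.2173] [0.4607 0.0861 0.2167] [0.0042 0.0039 0.0026]
col guess [ 0.575 -0.303  0.14 ] 210 [ 0.5746 -0.3007  0.1451] [ 0.5757 -0.2999  0.1395] [0.0099 0.0131 0.006 ]
zcheck bench 0.00020502158940183257
scene0
dial guess [0.611 0.279 0.09 ] 142 [0.6093 0.2832 0.0895] [0.6082 0.2839 0.0882] [0.0093 0.0093 0.0021]
bar guess [0.596 0.358 0.101] 134 [0.6055 0.3662 0.0964] [0.6041 0.3679 0.095 ] [0.0162 0.0043 0.0034]
[-0.99733251 -0.07299224] [0.00412279 0.01634574] 
elbow guess [ 0.589 -0.136  0.201] 91 [ 0.5927 -0.135   0.2018] [ 0.591  -0.1348  0.2008] [0.0055 0.0056 0.0026]
wrist guess [ 0.482 -0.009  0.216] 77 [ 0.4841 -0.0056  0.2167] [ 0.4822 -0.0047  0.2149] [0.0054 0.0057 0.003 ]
lensknob guess [0.461 0.084 0.216] 43 [0.463  0.0886 0.2159] [0.4624 0.0894 0.215 ] [0.0039 0.0041 0.0037]
col guess [ 0.575 -0.303  0.14 ] 392 [ 0.582 -0.3    0.143] [ 0.5786 -0.2989  0.1373] [0.0093 0.0124 0.0077]
zcheck bench 0.0008883170037076171
```

```bash
cat >> h.py <<'E'
def yaw(s=None):
    s=s or arm.get_state(); M=q2R(s['tool_rot']); return np.arctan2(M[1,0],M[0,0])
def plan(pts,s=None,steps=None,cmd=None):
    """pts: list of (x,y,z,yaw) waypoints; prints rows in tool axes (shift then turn)"""
    s=s or arm.get_state(); p=np.array(s['tcp_pos']);w=yaw(s)
    if cmd is not None: p=np.array(cmd[:3]);w=cmd[3]
    k=0
    for q in pts:
        t=np.array(q[:3]);dw=q[3]-w
        n=max(1,int(np.ceil(max(np.linalg.norm(t-p)/.048,abs(dw)/.145))))
        p0,w0=p.copy(),w
        for i in range(n):
            tp=p0+(t-p0)*(i+1)/n; tw=w0+(q[3]-w0)*(i+1)/n
            d=(tp-p)*1000; c,sn=np.cos(w),np.sin(w)
            x=c*d[0]+sn*d[1]; y=sn*d[0]-c*d[1]; z=-d[2]
            x,y,z=round(x),round(y),round(z); a=round(w-tw,2)
            print(f"{x} {y} {z} 0 0 {a}", end=' H;' if (k+1)%5 else ' H\n'); k+=1
            p=p+np.array([c*x+sn*y, sn*x-c*y, -z])/1000; w=w-a
        print('|',end='')
    print('\n rows',k,'end',p.round(4),round(w,3))
E
python3 - <<'E'
from h import *
plan([(0.40,-0.3,0.32,0.0),(0.545,0.29,0.27,0.0)])
E
```

```text
40 -18 -15 0 0 0.07 H;38 -22 -15 0 0 0.07 H;37 -23 -15 0 0 0.07 H;35 -27 -14 0 0 0.08 H;33 -29 -15 0 0 0.07 H
31 -31 -15 0 0 0.07 H;|11 -45 4 0 0 -0.0 H;11 -46 4 0 0 -0.0 H;11 -45 4 0 0 -0.0 H;11 -45 3 0 0 -0.0 H
12 -46 4 0 0 -0.0 H;11 -45 4 0 0 -0.0 H;11 -46 4 0 0 -0.0 H;11 -45 4 0 0 -0.0 H;11 -45 4 0 0 -0.0 H
11 -46 3 0 0 -0.0 H;11 -45 4 0 0 -0.0 H;11 -45 4 0 0 -0.0 H;11 -46 4 0 0 -0.0 H;|
 rows 19 end [0.5445 0.2902 0.2698] -0.0
```

carry_out(motion="40 -18 -15 0 0 0.07 60;38 -22 -15 0 0 0.07 60;37 -23 -15 0 0 0.07 60;35 -27 -14 0 0 0.08 60;33 -29 -15 0 0 0.07 60", force=30)

```text
t: 0.65
tcp_pos: [0.3724, -0.3314, 0.3057]
tool_rot: [-0.0, 0.999, 0.033, -0.0]
ft_force: [0.7, -1.0, -0.2]
grip_width: 0.0599
```

carry_out(motion="31 -31 -15 0 0 0.07 60;11 -45 4 0 0 0 60;11 -46 4 0 0 0 60;11 -45 4 0 0 0 60;11 -45 3 0 0 0 60")

```text
t: 1.15
tcp_pos: [0.4444, -0.117, 0.305]
tool_rot: [-0.0, 1.0, -0.0, -0.0]
ft_force: [0.9, -0.4, -0.0]
grip_width: 0.0595
```

carry_out(motion="12 -46 4 0 0 0 60;11 -45 4 0 0 0 60;11 -46 4 0 0 0 60;11 -45 4 0 0 0 60;11 -45 4 0 0 0 60")

```text
t: 1.65
tcp_pos: [0.5005, 0.11, 0.2851]
tool_rot: [0.0, 1.0, -0.0, -0.0]
ft_force: [1.3, -0.2, 0.2]
grip_width: 0.0599
```

carry_out(motion="11 -46 3 0 0 0 60;11 -45 4 0 0 0 60;11 -45 4 0 0 0 60;11 -46 4 0 0 0 60;0 0 0 0 0 0 60")

```text
t: 2.15
tcp_pos: [0.5442, 0.2945, 0.2681]
tool_rot: [-0.0, 1.0, 0.002, -0.001]
ft_force: [-0.1, -0.3, -1.4]
grip_width: 0.06
```

Run:
```python
from h import *
snap('wrist','w1')
L=load('w1');P=cloud(L);print(arm.get_state()['tcp_pos'])
for nm,c,zlo,zhi,r in [('dial',(.608,.2815),.083,.097,.03),('bar',(.604,.364),.088,.105,.045)]:
    m=(np.hypot(P[...,0]-c[0],P[...,1]-c[1])<r)&(P[...,2]>zlo)&(P[...,2]<zhi)
    q=P[m]; print(nm,len(q),q.mean(0).round(4),((q.max(0)+q.min(0))/2).round(4),(q.max(0)-q.min(0)).round(3))
    if nm=='bar':
        e,V=np.linalg.eigh(np.cov(q[:,:2].T));print(V[:,1])
```

```text
[0.5442011  0.29215149 0.26878406]
dial 1461 [0.608  0.2856 0.0907] [0.6076 0.2853 0.0899] [0.035 0.035 0.007]
bar 1320 [0.6043 0.3682 0.0979] [0.6036 0.3691 0.0949] [0.056 0.017 0.014]
[-0.9972634  -0.07393051]
```

View pics/w1.png

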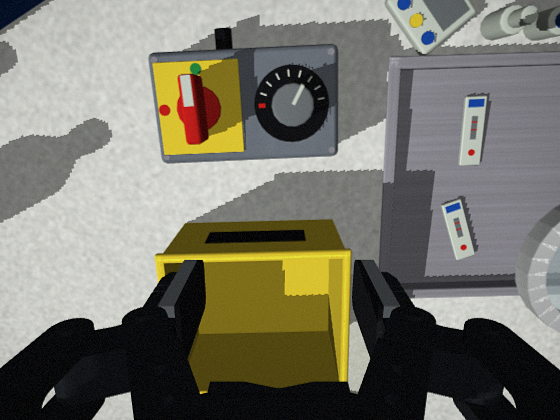

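Run:
```python
from h import *
snap('wrist','w2')
L=load('w2');P=cloud(L);print(arm.get_state()['tcp_pos'])
for nm,c,zlo,zhi,r in [('dial',(.608,.2815),.083,.097,.03),('bar',(.604,.364),.088,.105,.045)]:
    m=(np.hypot(P[...,0]-c[0],P[...,1]-c[1])<r)&(P[...,2]>zlo)&(P[...,2]<zhi)
    q=P[m]; print(nm,len(q),q.mean(0).round(4),((q.max(0)+q.min(0))/2).round(4),(q.max(0)-q.min(0)).round(3))
im=L['im']
# line angle: brightest pixels in dial
u,v=proj(L,(.608,.284,.089));print(u,v)
a=ray(L,303,84,.089);b=ray(L,294,105,.089);print(a,b,np.degrees(np.arctan2(*(a-b)[:2][::-1])))
r=ray(L,262,105,.058);print(r)
plan([(0.608,0.284,0.12,-0.5),(0.608,0.284,0.062,-0.5)])
```

```text
[0.54429334 0.29059623 0.26944522]
dial 1458 [0.6079 0.2856 0.0907] [0.6077 0.2856 0.0898] [0.035 0.034 0.009]
bar 1318 [0.6044 0.3681 0.0979] [0.6037 0.3692 0.095 ] [0.056 0.018 0.014]
290.55326617538435 104.49795554521401
[0.62428597 0.27397512 0.089     ] [0.60760452 0.28112021 0.089     ] -23.186681232688493
[0.60674297 0.30905705 0.058     ]
16 2 37 0 0 0.13 H;16 -1 38 0 0 0.12 H;16 -2 37 0 0 0.13 H;15 -4 37 0 0 0.12 H;|0 0 29 0 0 0.0 H
0 0 29 0 0 0.0 H;|
 rows 6 end [0.6077 0.2837 0.0624] -0.499
```

carry_out(motion="16 2 37 0 0 0.13 60;16 -1 38 0 0 0.12 60;16 -2 37 0 0 0.13 60;15 -4 37 0 0 0.12 60;0 0 0 0 0 0 60")

```text
t: 2.75
tcp_pos: [0.6071, 0.2803, 0.1162]
tool_rot: [0.002, 0.968, -0.25, -0.004]
ft_force: [-0.3, -0.2, -0.4]
grip_width: 0.0602
```

Run:
```python
from h import *
print(arm.get_state()['tcp_pos'],yaw());plan([(0.608,0.284,0.062,-0.5)])
```

```text
[0.60708891 0.28031049 0.11621106] -0.5045139109195561
0 -2 27 0 0 -0.0 H;-1 -2 27 0 0 -0.0 H;|
 rows 2 end [0.6081 0.2843 0.0622] -0.505
```

carry_out(motion="0 0 27 0 0 0 60;0 0 27 0 0 0 60;0 0 0 0 0 0 30;0 0 0 0 0 0 30;0 0 0 0 0 0 30", force=25)

```text
t: 3.25
tcp_pos: [0.6084, 0.2835, 0.0693]
tool_rot: [-0.001, 0.969, -0.247, 0.001]
ft_force: [3.1, 4.0, -5.1]
grip_width: 0.0352
```

carry_out(motion="0 0 0 0 0 -0.1 30;0 0 0 0 0 -0.145 30;0 0 0 0 0 -0.145 30;0 0 0 0 0 -0.145 30;0 0 0 0 0 -0.145 30")

```text
t: 3.75
tcp_pos: [0.6085, 0.2835, 0.0693]
tool_rot: [-0.0, 0.996, 0.093, 0.001]
ft_force: [2.4, 3.9, -5.5]
grip_width: 0.0349
```

carry_out(motion="0 0 0 0 0 -0.145 30;0 0 0 0 0 -0.145 30;0 0 0 0 0 -0.145 30;0 0 0 0 0 -0.145 30;0 0 0 0 0 -0.145 30")

```text
t: 4.25
tcp_pos: [0.6087, 0.2835, 0.0693]
tool_rot: [0.0, 0.898, 0.44, 0.002]
ft_force: [1.8, 3.2, -6.3]
grip_width: 0.0346
```

carry_out(motion="0 0 0 0 0 -0.145 30;0 0 0 0 0 -0.145 30;0 0 0 0 0 -0.145 30;0 0 0 0 0 -0.145 30;0 0 0 0 0 -0.145 30")

```text
t: 4.75
tcp_pos: [0.6088, 0.2834, 0.0694]
tool_rot: [0.001, 0.684, 0.73, 0.002]
ft_force: [-0.4, -2.7, -3.2]
grip_width: 0.0349
```

Run:
```python
from h import *
s=arm.get_state();print(s['tcp_pos'],yaw(),s['moment'],s['ft_force'],s['grip_width'])
```

```text
[0.60877431 0.28339514 0.06937825] 1.6363517766602205 [-0.3588948  -0.36620836 -0.81422618] [-0.36369095 -2.66736957 -3.19270483] 0.034936783573854775
```

carry_out(motion="0 0 0 0 0 0 60;0 0 0 0 0 0 60;0 0 -30 0 0 0 60;0 0 -40 0 0 0 60;0 0 -10 0 0 0.1 60")

```text
t: 5.25
tcp_pos: [0.6095, 0.2834, 0.1533]
tool_rot: [0.002, 0.723, 0.691, 0.004]
ft_force: [0.1, 1.3, 0.0]
grip_width: 0.0599
```

Run:
```python
from h import *
print(arm.get_state()['tcp_pos'],yaw(),arm.get_state()['ft_force']);plan([(0.606,0.367,0.135,0.07)]);snap('scene','s2')
L=load('s2');cv2.imwrite('pics/s2a.png',cv2.resize(L['im'][150:250,340:440],None,fx=5,fy=5,interpolation=cv2.INTER_CUBIC))
snap('top','t2');L=load('t2');cv2.imwrite('pics/t2a.png',cv2.resize(L['im'][160:240,130:230],None,fx=6,fy=6,interpolation=cv2.INTER_CUBIC))
```

```text
[0.6095142  0.28335721 0.15332033] 1.5253157277562641 [0.0958026  1.34980964 0.03705743]
8 -1 2 0 0 0.13 H;7 -1 1 0 0 0.13 H;7 -3 2 0 0 0.14 H;7 -3 2 0 0 0.13 H;6 -5 1 0 0 0.13 H
6 -5 2 0 0 0.13 H;5 -6 2 0 0 0.14 H;4 -6 1 0 0 0.13 H;3 -7 2 0 0 0.13 H;2 -7 2 0 0 0.13 H
1 -8 1 0 0 0.14 H;|
 rows 11 end [0.6059 0.3671 0.1353] 0.065
```

View pics/s2a.png

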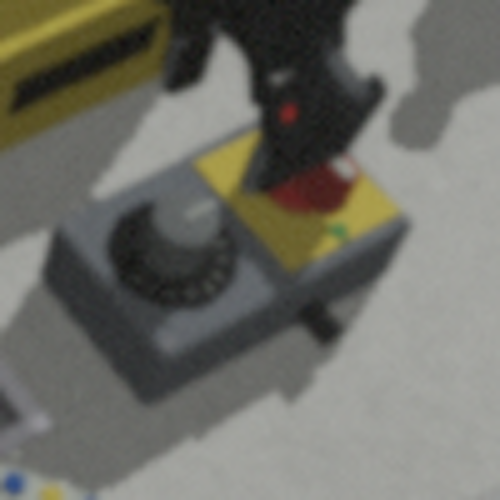

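carry_out(motion="8 -1 2 0 0 0.13 45;7 -1 1 0 0 0.13 45;7 -3 2 0 0 0.14 45;7 -3 2 0 0 0.13 45;6 -5 1 0 0 0.13 45")

```text
t: 5.85
tcp_pos: [0.6056, 0.3211, 0.1381]
tool_rot: [-0.0, 0.908, 0.419, -0.001]
ft_force: [0.4, 0.2, -0.3]
grip_width: 0.0453
```

carry_out(motion="6 -5 2 0 0 0.13 45;5 -6 2 0 0 0.14 45;4 -6 1 0 0 0.13 45;3 -7 2 0 0 0.13 45;2 -7 2 0 0 0.13 45")

```text
t: 6.35
tcp_pos: [0.6042, 0.3588, 0.1292]
tool_rot: [0.0, 0.995, 0.102, -0.001]
ft_force: [-0.1, 0.4, 0.2]
grip_width: 0.0451
```

carry_out(motion="1 -8 1 0 0 0.14 45;0 0 0 0 0 0 45;0 0 0 0 0 0 45;0 0 20 0 0 0 45;0 0 0 0 0 0 45")

```text
t: 6.85
tcp_pos: [0.603, 0.3658, 0.1068]
tool_rot: [0.001, 0.999, 0.036, -0.002]
ft_force: [-0.3, -0.0, 0.3]
grip_width: 0.0448
```

Run:
```python
from h import *
snap('wrist','w3')
s=arm.get_state();print(s['tcp_pos'],yaw())
```

```text
[0.60348923 0.36606157 0.10820059] 0.07164412730665691
```

View pics/w3.png

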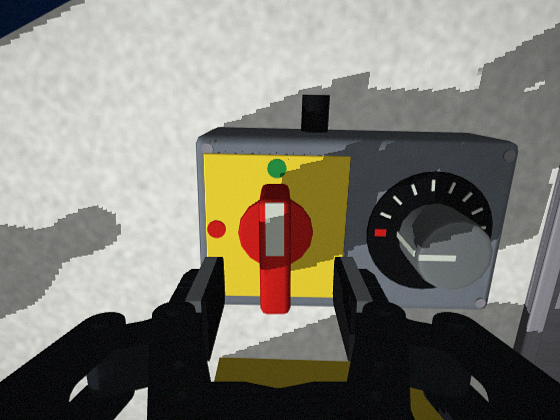

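carry_out(motion="0 0 20 0 0 0 45;0 0 20 0 0 0 45;0 0 0 0 0 0 8;0 0 0 0 0 0 8;0 0 0 0 0 0 8", force=40)

```text
t: 7.4
tcp_pos: [0.6044, 0.3675, 0.0707]
tool_rot: [-0.001, 0.999, 0.035, 0.001]
ft_force: [0.2, 3.8, -2.0]
grip_width: 0.013
```

carry_out(motion="0 0 0 0 0 0 8;0 0 0 0 0 -0.1 8;0 0 0 0 0 -0.13 8;0 0 0 0 0 -0.13 8;0 0 0 0 0 -0.13 8")

```text
t: 7.9
tcp_pos: [0.6044, 0.3674, 0.0707]
tool_rot: [-0.0, 0.96, 0.279, 0.001]
ft_force: [1.1, 3.8, -0.2]
grip_width: 0.0134
```

carry_out(motion="0 0 0 0 0 -0.13 8;0 0 0 0 0 -0.13 8;0 0 0 0 0 -0.13 8;0 0 0 0 0 -0.13 8;0 0 0 0 0 -0.13 8")

```text
t: 8.4
tcp_pos: [0.6045, 0.3675, 0.0707]
tool_rot: [0.0, 0.821, 0.571, 0.001]
ft_force: [0.2, 2.8, -0.0]
grip_width: 0.0135
```

carry_out(motion="0 0 0 0 0 -0.13 8;0 0 0 0 0 -0.13 8;0 0 0 0 0 -0.13 8;0 0 0 0 0 -0.08 8;0 0 0 0 0 0 8")

```text
t: 8.9
tcp_pos: [0.6045, 0.3675, 0.0707]
tool_rot: [-0.0, 0.668, 0.744, 0.002]
ft_force: [0.4, 5.9, 2.8]
grip_width: 0.0131
```

Run:
```python
from h import *
s=arm.get_state();print(s['tcp_pos'],yaw(),s['moment'],s['ft_force'],s['grip_width'])
```

```text
[0.60453443 0.36750552 0.0707416 ] 1.678133786039955 [ 0.89424861 -0.01951404 -1.57030549] [0.41378099 5.88481423 2.82699571] 0.013127950315904642
```

carry_out(motion="0 0 0 0 0 0 45;0 0 0 0 0 0 45;0 0 -20 0 0 0 45;0 0 -40 0 0 0 45;0 0 -40 0 0 0 45")

```text
t: 9.4
tcp_pos: [0.6036, 0.3663, 0.17]
tool_rot: [-0.0, 0.668, 0.744, -0.001]
ft_force: [-0.1, 0.3, 1.0]
grip_width: 0.0453
```

Run:
```python
from h import *
snap('wrist','w4')
s=arm.get_state();print(s['tcp_pos'],yaw())
c,d=(.6045,.3675),(.608,.284)
w,k=np.array([.483,-.006]),np.array([.4615,.0875])
snap('top','t3'); snap('scene','s3')
for n in ['t3','s3']:
    L=load(n);P=cloud(L)
    for nm,c,zlo,zhi,r in [('elbow',(.591,-.137),.193,.21,.025),('wrist',w,.208,.225,.025),('lk',k,.208,.225,.02)]:
        m=(np.hypot(P[...,0]-c[0],P[...,1]-c[1])<r)&(P[...,2]>zlo)&(P[...,2]<zhi)
        q=P[m]; print(n,nm,len(q),((q.max(0)+q.min(0))/2).round(4) if len(q) else '')
```

```text
[0.60578975 0.36725108 0.17864568] 1.6792685011614814
t3 elbow 56 [ 0.59   -0.1384  0.2002]
t3 wrist 57 [ 0.4819 -0.0088  0.2161]
t3 lk 32 [0.4608 0.0862 0.2145]
s3 elbow 92 [ 0.5906 -0.1348  0.2003]
s3 wrist 80 [ 0.4819 -0.0045  0.2152]
s3 lk 42 [0.4613 0.0897 0.215 ]
```

View pics/w4.png

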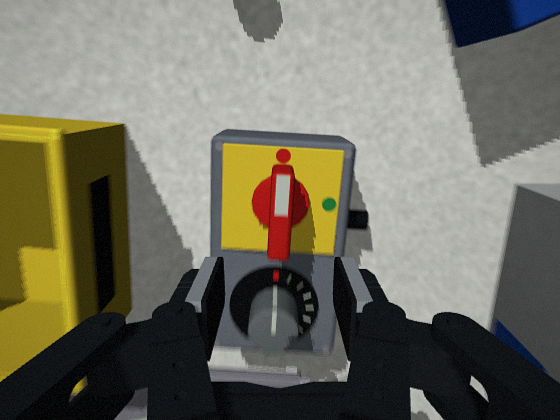

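Run:
```python
from h import *
plan([(.4616,.0895,.26,0)])
```

```text
-22 -14 -7 0 0 0.14 H;-23 -12 -8 0 0 0.14 H;-25 -7 -7 0 0 0.14 H;-26 -5 -7 0 0 0.14 H;-26 0 -7 0 0 0.14 H
-26 3 -8 0 0 0.14 H;-25 6 -7 0 0 0.14 H;-24 10 -7 0 0 0.14 H;-22 13 -8 0 0 0.14 H;-20 17 -7 0 0 0.14 H
-18 19 -7 0 0 0.14 H;-15 21 -7 0 0 0.14 H;|
 rows 12 end [0.4621 0.0894 0.2595] -0.001
```

carry_out(motion="-22 -14 -7 0 0 0.14 45;-23 -12 -8 0 0 0.14 45;-25 -7 -7 0 0 0.14 45;-26 -5 -7 0 0 0.14 45;-26 0 -7 0 0 0.14 45")

```text
t: 10.05
tcp_pos: [0.5433, 0.2495, 0.2042]
tool_rot: [-0.0, 0.884, 0.468, -0.001]
ft_force: [0.8, -0.1, 0.0]
grip_width: 0.0448
```

carry_out(motion="-26 3 -8 0 0 0.14 45;-25 6 -7 0 0 0.14 45;-24 10 -7 0 0 0.14 45;-22 13 -8 0 0 0.14 45;-20 17 -7 0 0 0.14 45")

```text
t: 10.55
tcp_pos: [0.4842, 0.1344, 0.2414]
tool_rot: [0.0, 0.991, 0.136, -0.001]
ft_force: [0.3, -0.5, 0.5]
grip_width: 0.0451
```

carry_out(motion="-18 19 -7 0 0 0.14 45;-15 21 -7 0 0 0.14 45;0 0 0 0 0 0 45;0 0 0 0 0 0 45;0 0 0 0 0 0 45")

```text
t: 11.05
tcp_pos: [0.4613, 0.0897, 0.2555]
tool_rot: [-0.0, 1.0, 0.001, -0.001]
ft_force: [-0.4, -0.5, -0.1]
grip_width: 0.0447
```

Run:
```python
from h import *
snap('wrist','w5')
s=arm.get_state();print(s['tcp_pos'],yaw())
L=load('w5');P=cloud(L);k=(.462,.0895)
m=(np.hypot(P[...,0]-k[0],P[...,1]-k[1])<.02)&(P[...,2]>.205)&(P[...,2]<.225)
q=P[m];print(len(q),((q.max(0)+q.min(0))/2).round(4) if len(q) else '')
```

```text
[0.46139631 0.08979536 0.25556551] 0.0016373638328097714
831 [0.4607 0.0909 0.2132]
```

View pics/w5.png

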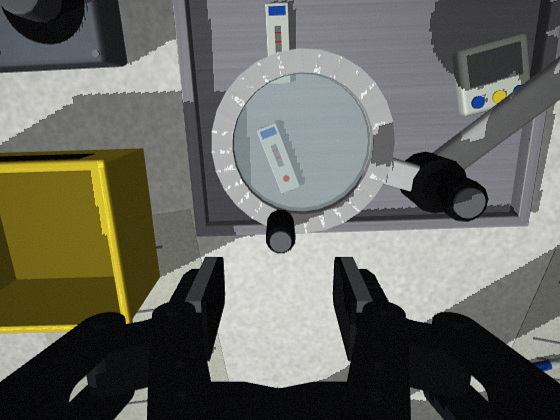

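carry_out(motion="0 0 32 0 0 0 45;0 0 32 0 0 0 45;0 0 0 0 0 0 10;0 0 0 0 0 0 10;0 0 0 0 0 0 10", force=40)

```text
t: 11.6
tcp_pos: [0.4619, 0.0893, 0.1932]
tool_rot: [0.0, 1.0, 0.0, 0.001]
ft_force: [1.8, -0.9, -6.1]
grip_width: 0.0145
```

```bash
cat >> h.py <<'E'
def arc(c,r,a0,a1,n,z,yw=0.,yw1=None):
    """waypoints along an arc, degrees"""
    yw1=yw if yw1 is None else yw1
    return [(c[0]+r*np.cos(a),c[1]+r*np.sin(a),z,yw+(yw1-yw)*(i+1)/n) for i,a in enumerate(np.radians(np.linspace(a0,a1,n+1)[1:]))]
E
python3 - <<'E'
from h import *
s=arm.get_state();p=s['tcp_pos'];print(p,s['ft_force'],s['grip_width'])
c=np.array([.482,-.0046]);d=p[:2]-c;print(np.hypot(*d),np.degrees(np.arctan2(d[1],d[0])))
a=np.degrees(np.arctan2(d[1],d[0]));r=.097
plan(arc(c,r,a,-22,12,p[2])+arc(c,r,-22,-26,1,p[2]))
E
```

```text
[0.46193172 0.08928443 0.19321973] [ 1.84794308 -0.89392763 -6.08804699] 0.014522355405995365
0.09600532242338877 102.06569039062336
17 -3 0 0 0 0.0 H;|18 1 0 0 0 0.0 H;|17 4 0 0 0 0.0 H;|16 7 0 0 0 0.0 H;|14 10 0 0 0 0.0 H
|12 13 0 0 0 0.0 H;|10 14 0 0 0 0.0 H;|8 16 0 0 0 0.0 H;|4 17 0 0 0 0.0 H;|1 17 0 0 0 0.0 H
|-2 18 0 0 0 0.0 H;|-5 16 0 0 0 0.0 H;|-3 6 0 0 0 0.0 H;|
 rows 13 end [ 0.569  -0.0467  0.1932] 0.0
```

Run:
```python
from h import *
s=arm.get_state();print(s['t'],s['tcp_pos'],s['grip_width'])
```

```text
11.6 [0.46193172 0.08928443 0.19321973] 0.014522355405995365
```

State unchanged; continue with the lens arc.

carry_out(motion="17 -3 0 0 0 0 10;18 1 0 0 0 0 10;17 4 0 0 0 0 10;16 7 0 0 0 0 10;14 10 0 0 0 0 10")

```text
t: 12.1
tcp_pos: [0.5443, 0.0711, 0.1932]
tool_rot: [-0.001, 1.0, 0.0, 0.001]
ft_force: [0.7, 3.3, -3.9]
grip_width: 0.0146
```

carry_out(motion="12 13 0 0 0 0 10;10 14 0 0 0 0 10;8 16 0 0 0 0 10;4 17 0 0 0 0 10;1 17 0 0 0 0 10")

```text
t: 12.6
tcp_pos: [0.579, -0.0086, 0.1929]
tool_rot: [0.0, 1.0, -0.0, 0.001]
ft_force: [0.5, 1.6, 1.1]
grip_width: 0.0142
```

carry_out(motion="-2 18 0 0 0 0 10;-5 16 0 0 0 0 10;-3 6 0 0 0 0 10;0 0 0 0 0 0 10;0 0 0 0 0 0 10")

```text
t: 13.1
tcp_pos: [0.5664, -0.0435, 0.193]
tool_rot: [-0.004, 1.0, 0.001, -0.001]
ft_force: [-5.6, 21.1, 8.7]
grip_width: 0.0144
```

Run:
```python
from h import *
s=arm.get_state();p=s['tcp_pos'];print(p,s['ft_force'],s['grip_width'])
c=np.array([.482,-.0046]);d=p[:2]-c;print(np.hypot(*d),np.degrees(np.arctan2(d[1],d[0])))
snap('scene','s4');snap('top','t4')
for n in ['t4','s4']:
    L=load(n);P=cloud(L)
    for nm,c,zlo,zhi,r in [('elbow',(.591,-.137),.193,.21,.025),('wrist',(.482,-.006),.208,.225,.025)]:
        m=(np.hypot(P[...,0]-c[0],P[...,1]-c[1])<r)&(P[...,2]>zlo)&(P[...,2]<zhi)
        q=P[m]; print(n,nm,len(q),((q.max(0)+q.min(0))/2).round(4) if len(q) else '')
cv2.imwrite('pics/s4a.png',cv2.resize(load('s4')['im'][130:270,180:360],None,fx=4,fy=4,interpolation=cv2.INTER_CUBIC))
```

```text
[ 0.56635405 -0.04350893  0.19296568] [-5.60555063 21.14255635  8.67504698] 0.014390988915952418
0.09289515941622666 -24.761861260744098
t4 elbow 0 
t4 wrist 0 
s4 elbow 94 [ 0.5905 -0.1348  0.2003]
s4 wrist 0
```

View pics/s4a.png

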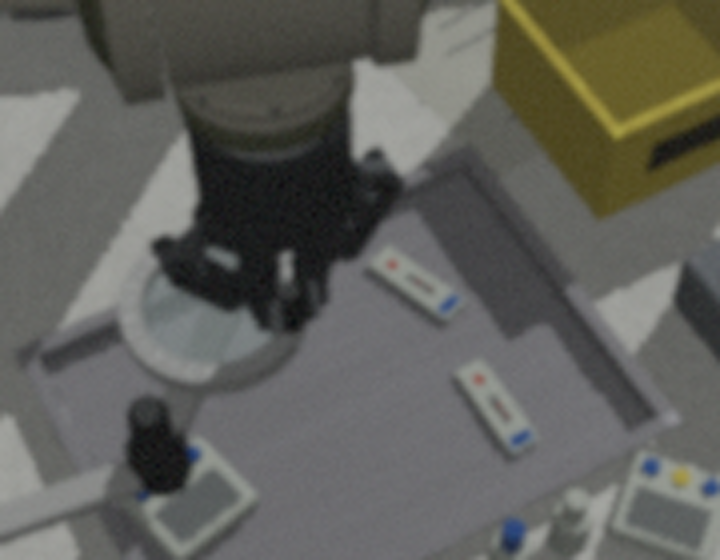

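carry_out(motion="0 0 0 0 0 0 45;0 0 0 0 0 0 45;0 0 -30 0 0 0 45;0 0 -40 0 0 0 60;-40 0 -30 0 0 0 85")

```text
t: 13.7
tcp_pos: [0.5299, -0.0482, 0.2934]
tool_rot: [0.001, 1.0, -0.0, 0.001]
ft_force: [-0.7, -0.9, 1.1]
grip_width: 0.0723
```

carry_out(motion="-40 -35 0 0 0 0 85;-10 -35 0 0 0 0 85;0 -40 0 0 0 0 85;0 0 0 0 0 0 85;0 0 0 0 0 0 85")

```text
t: 14.2
tcp_pos: [0.4805, 0.0609, 0.2924]
tool_rot: [0.0, 1.0, 0.0, 0.0]
ft_force: [-0.3, -0.3, -1.0]
grip_width: 0.0851
```

Run:
```python
from h import *
snap('scene','s5');snap('top','t5');snap('wrist','w6')
print(arm.get_state()['tcp_pos'])
for n in ['t5','s5','w6']:
    L=load(n);P=cloud(L)
    for nm,c,zlo,zhi,r in [('elbow',(.591,-.137),.193,.21,.025),('wrist',(.482,-.006),.208,.225,.025),('lk',(.57,-.04),.208,.225,.02)]:
        m=(np.hypot(P[...,0]-c[0],P[...,1]-c[1])<r)&(P[...,2]>zlo)&(P[...,2]<zhi)
        q=P[m]; print(n,nm,len(q),((q.max(0)+q.min(0))/2).round(4) if len(q) else '')
```

```text
[0.48089976 0.05990974 0.29217061]
t5 elbow 53 [ 0.5906 -0.1394  0.2032]
t5 wrist 6 [ 0.472  -0.023   0.2173]
t5 lk 29 [ 0.5654 -0.0458  0.2161]
s5 elbow 93 [ 0.5912 -0.1347  0.2004]
s5 wrist 77 [ 0.4749 -0.0113  0.2158]
s5 lk 47 [ 0.5675 -0.0418  0.2148]
w6 elbow 0 
w6 wrist 1053 [ 0.4738 -0.01    0.2149]
w6 lk 838 [ 0.5652 -0.0405  0.2151]
```

View pics/w6.png

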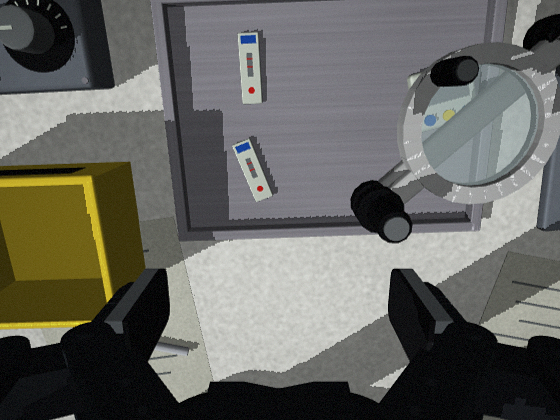

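View pics/t5.png

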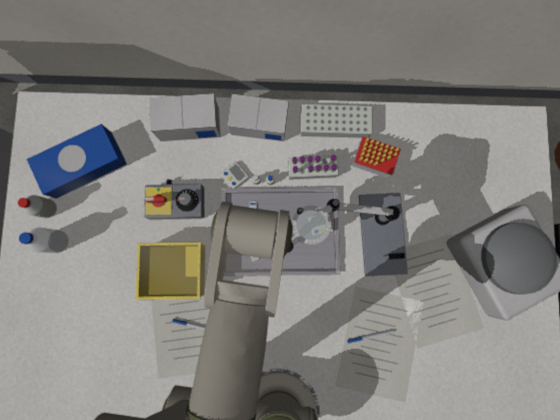

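Run:
```python
from h import *
for n in ['s5','t5']:
    L=load(n);P=cloud(L);im=L['im'].astype(int)
    m=(P[...,2]>.125)&(P[...,2]<.155)&(P[...,0]>.5)&(P[...,0]<.66)&(P[...,1]<-.16)&(P[...,1]>-.29)&(im.min(2)>90)
    q=P[m];print(n,len(q),q.mean(0))
    A=np.c_[q[:,1],np.ones(len(q))];k=np.linalg.lstsq(A,q[:,0],rcond=None)[0];print('x=ky+b',k, 'at elbow y',k@[-.1347,1],'angle',np.degrees(np.arctan2(-1,-k[0])))
    # rest & base
    m=(P[...,2]>.006)&(P[...,2]<.03)&(P[...,1]<-.2)&(P[...,1]>-.42)&(P[...,0]<.72)&(P[...,0]>.3)
    q=P[m][:,:2];print(cv2.minAreaRect(q.astype(np.float32)))
    m=(P[...,2]>.03)&(P[...,2]<.125)&(P[...,1]<-.25)&(P[...,1]>-.36)&(P[...,0]<.53)&(P[...,0]>.35)
    q=P[m];print('rest',len(q),q.mean(0),q.max(0),q.min(0))
```

```text
s5 341 [ 0.58179401 -0.23501251  0.14743239]
x=ky+b [0.10376198 0.60617937] at elbow y 0.592202632156201 angle -95.92392398028136
((0.48427897691726685, -0.3165102005004883), (0.2062271684408188, 0.36713525652885437), 89.6448745727539)
rest 115 [ 0.46089949 -0.3123047   0.07934021] [ 0.46419893 -0.30712195  0.12470169] [ 0.45488052 -0.3186758   0.03091227]
t5 333 [ 0.58258744 -0.22485071  0.14758181]
x=ky+b [0.09211833 0.60330031] at elbow y 0.5908919718218135 angle -95.26313802209914
((0.5102596282958984, -0.3094904124736786), (0.4189693033695221, 0.2183520346879959), 0.3096890449523926)
rest 16 [ 0.4565508  -0.3131549   0.05008712] [ 0.46145096 -0.31111832  0.06977003] [ 0.45218454 -0.31511913  0.0305644 ]
```

carry_out(motion="-3 35 15 0 0 0 50;-3 36 15 0 0 0 50;0 0 0 0 0 0 45;0 0 36 0 0 0 45;0 0 36 0 0 0 45")

```text
t: 14.85
tcp_pos: [0.4752, -0.0108, 0.19]
tool_rot: [0.0, 1.0, -0.001, 0.001]
ft_force: [0.8, -0.8, -0.6]
grip_width: 0.0448
```

carry_out(motion="0 0 0 0 0 0 45;0 0 0 0 0 0 15;0 0 0 0 0 0 15;0 0 0 0 0 0 15;0 0 0 0 0 0 15", force=50)

```text
t: 15.35
tcp_pos: [0.4758, -0.0104, 0.192]
tool_rot: [0.001, 1.0, -0.0, 0.002]
ft_force: [0.9, -3.2, 7.3]
grip_width: 0.0202
```

Run:
```python
from h import *
s=arm.get_state();p=s['tcp_pos'];print(p,s['ft_force'],s['grip_width'],yaw())
c=np.array([.591,-.1347]);d=p[:2]-c;a=np.degrees(np.arctan2(d[1],d[0]));print(np.hypot(*d),a)
plan(arc(c,.17,a,264.4,15,p[2])+arc(c,.17,264.4,267,1,p[2]))
```

```text
[ 0.47579482 -0.01038987  0.1920388 ] [ 0.90901483 -3.24149827  7.25856687] 0.020232634766814635 -0.00027712488915301414
0.16948522853453743 132.82300263935412
-18 19 0 0 0 -0.0 H;|-15 21 0 0 0 -0.0 H;|-11 24 0 0 0 -0.0 H;|-7 25 0 0 0 -0.0 H;|-3 25 0 0 0 -0.0 H
|0 26 0 0 0 -0.0 H;|4 26 0 0 0 -0.0 H;|9 25 0 0 0 -0.0 H;|12 23 0 0 0 -0.0 H;|15 21 0 0 0 -0.0 H
|18 18 0 0 0 -0.0 H;|21 16 0 0 0 -0.0 H;|23 12 0 0 0 -0.0 H;|25 8 0 0 0 -0.0 H;|26 4 0 0 0 -0.0 H
|7 1 0 0 0 -0.0 H;|
 rows 16 end [ 0.5817 -0.3044  0.192 ] -0.0
```

carry_out(motion="-18 19 0 0 0 0 15;-15 21 0 0 0 0 15;-11 24 0 0 0 0 15;-7 25 0 0 0 0 15;-3 25 0 0 0 0 15")

```text
t: 15.85
tcp_pos: [0.4194, -0.1237, 0.1919]
tool_rot: [-0.0, 1.0, 0.0, -0.0]
ft_force: [-5.0, 3.7, 14.2]
grip_width: 0.0205
```

carry_out(motion="0 26 0 0 0 0 15;4 26 0 0 0 0 15;9 25 0 0 0 0 15;12 23 0 0 0 0 15;15 21 0 0 0 0 15")

```text
t: 16.35
tcp_pos: [0.4603, -0.2462, 0.1921]
tool_rot: [0.001, 1.0, -0.0, -0.0]
ft_force: [-0.8, 3.1, 11.4]
grip_width: 0.0206
```

Run:
```python
from h import *
s=arm.get_state();p=s['tcp_pos'];print(p,s['ft_force'],s['grip_width'])
c=np.array([.591,-.1347]);d=p[:2]-c;a=np.degrees(np.arctan2(d[1],d[0]));print(np.hypot(*d),a)
```

```text
[ 0.46032433 -0.24619716  0.19213652] [-0.84259908  3.14383136 11.39412895] 0.020643628425648892
0.17177819782675685 -139.52800238556924
```

carry_out(motion="18 18 0 0 0 0 15;21 16 0 0 0 0 15;23 12 0 0 0 0 15;25 8 0 0 0 0 15;23 4 0 0 0 0 15")

```text
t: 16.85
tcp_pos: [0.5713, -0.3051, 0.1923]
tool_rot: [0.002, 1.0, -0.001, 0.001]
ft_force: [-3.9, -5.9, 8.5]
grip_width: 0.0202
```

Run:
```python
from h import *
s=arm.get_state();p=s['tcp_pos'];print(p,s['ft_force'],s['grip_width'])
snap('scene','s6')
L=load('s6');P=cloud(L)
m=(np.hypot(P[...,0]-.591,P[...,1]+.137)<.03)&(P[...,2]>.193)&(P[...,2]<.21)
q=P[m];e=((q.max(0)+q.min(0))/2);print(len(q),e)
```

```text
[ 0.57131077 -0.30510761  0.19231025] [-3.85950911 -5.88726621  8.51064834] 0.020166039466121295
93 [ 0.59031156 -0.13472531  0.20007408]
```

carry_out(motion="3 0 0 0 0 0 15;3 0 0 0 0 0 15;0 0 0 0 0 0 15;0 0 0 0 0 0 15;0 0 0 0 0 0 15")

```text
t: 17.4
tcp_pos: [0.5759, -0.3054, 0.1923]
tool_rot: [0.003, 1.0, -0.001, 0.0]
ft_force: [-6.2, -10.2, 7.0]
grip_width: 0.0204
```

Run:
```python
from h import *
s=arm.get_state();p=s['tcp_pos'];print(p,s['ft_force'],s['grip_width'])
```

```text
[ 0.57589059 -0.30542     0.19233153] [ -6.18411366 -10.15313042   6.99427716] 0.020405117350674715
```

carry_out(motion="3 2 0 0 0 0 15;3 0 0 0 0 0 15;0 0 0 0 0 0 15;0 0 0 0 0 0 15;0 0 0 0 0 0 15")

```text
t: 17.9
tcp_pos: [0.5767, -0.3056, 0.1921]
tool_rot: [0.0, 1.0, -0.001, -0.007]
ft_force: [-34.1, -0.9, 16.0]
grip_width: 0.0203
```

Run:
```python
from h import *
s=arm.get_state();p=s['tcp_pos'];print(p,s['ft_force'],s['grip_width'])
```

```text
[ 0.57669831 -0.30563783  0.19212823] [-34.10751481  -0.92292198  15.96168533] 0.02026360100113335
```

carry_out(motion="-3 0 0 0 0 0 45;0 0 0 0 0 0 45;0 0 -30 0 0 0 45;0 0 -40 0 0 0 45;0 0 -10 0 0 0.1 45")

```text
t: 18.4
tcp_pos: [0.5809, -0.3049, 0.2752]
tool_rot: [0.002, 0.999, -0.05, 0.003]
ft_force: [-0.2, -0.2, -0.0]
grip_width: 0.0449
```

Run:
```python
from h import *
print(arm.get_state()['tcp_pos'],yaw());snap('scene','s7');snap('top','t7');
L=load('s7');P=cloud(L)
cc={}
for nm,c,zlo,zhi,r in [('elbow',(.591,-.137),.193,.21,.025),('wrist',(.576,-.305),.208,.225,.025),('lk',(.53,-.22),.208,.225,.05)]:
    m=(np.hypot(P[...,0]-c[0],P[...,1]-c[1])<r)&(P[...,2]>zlo)&(P[...,2]<zhi)
    q=P[m]; print(nm,len(q),((q.max(0)+q.min(0))/2).round(4) if len(q) else '')
plan([(.5905,-.1347,.25,-1.2)])
cv2.imwrite('pics/s7a.png',cv2.resize(L['im'][200:360,80:260],None,fx=4,fy=3.7,interpolation=cv2.INTER_CUBIC))
```

```text
[ 0.58085656 -0.30493039  0.27518838] -0.10067242384911977
elbow 93 [ 0.5909 -0.1347  0.2001]
wrist 110 [ 0.5765 -0.3041  0.2149]
lk 57 [ 0.5381 -0.2157  0.2148]
-1 -21 3 0 0 0.14 H;-4 -21 3 0 0 0.13 H;-6 -21 2 0 0 0.14 H;-10 -19 3 0 0 0.14 H;-11 -17 3 0 0 0.14 H
-15 -16 3 0 0 0.13 H;-16 -14 3 0 0 0.14 H;-18 -12 2 0 0 0.14 H;|
 rows 8 end [ 0.5908 -0.1343  0.2505] -1.201
```

View pics/s7a.png

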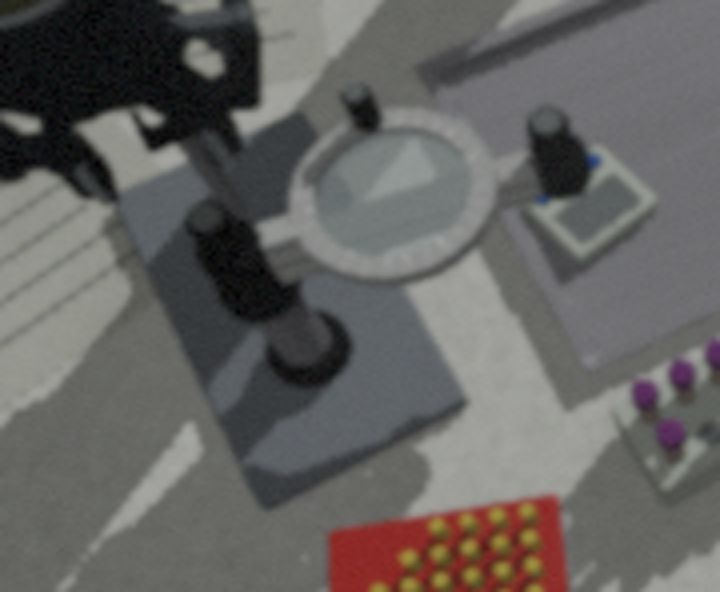

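carry_out(motion="-1 -21 3 0 0 0.14 45;-4 -21 3 0 0 0.13 45;-6 -21 2 0 0 0.14 45;-10 -19 3 0 0 0.14 45;-11 -17 3 0 0 0.14 45")

```text
t: 19.0
tcp_pos: [0.5857, -0.1977, 0.2547]
tool_rot: [-0.0, 0.922, -0.386, -0.001]
ft_force: [0.1, 0.6, -0.9]
grip_width: 0.0448
```

carry_out(motion="-15 -16 3 0 0 0.13 45;-16 -14 3 0 0 0.14 45;-18 -12 2 0 0 0.14 45;0 0 0 0 0 0 45;0 0 0 0 0 0 45")

```text
t: 19.5
tcp_pos: [0.5898, -0.1342, 0.2474]
tool_rot: [0.0, 0.827, -0.563, -0.001]
ft_force: [-1.2, 0.2, 0.5]
grip_width: 0.0451
```

Run:
```python
from h import *
print(arm.get_state()['tcp_pos'],yaw());snap('wrist','w8')
plan([(.5908,-.1347,.177,-1.2)])
```

```text
[ 0.58980523 -0.13417455  0.24742724] -1.195062546487733
0 0 35 0 0 0.0 H;0 -1 36 0 0 0.0 H;|
 rows 2 end [ 0.5907 -0.1344  0.1766] -1.196
```

View pics/w8.png

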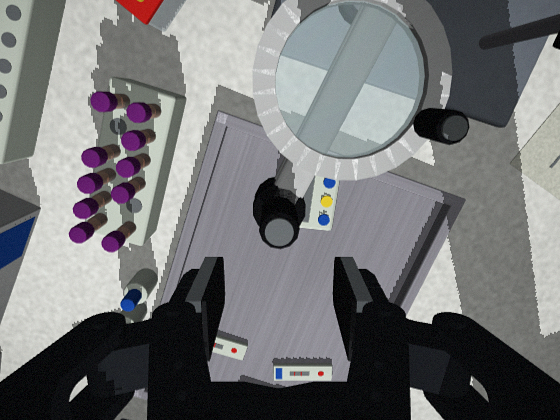

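carry_out(motion="0 0 35 0 0 0 45;0 -1 36 0 0 0 45;0 0 0 0 0 0 15;0 0 0 0 0 0 15;0 0 0 0 0 0 15", force=60)

```text
t: 20.05
tcp_pos: [0.5903, -0.1348, 0.177]
tool_rot: [0.001, 0.825, -0.565, -0.001]
ft_force: [-1.5, -4.4, -14.8]
grip_width: 0.0199
```

Run:
```python
from h import *
s=arm.get_state();p=s['tcp_pos'];print(p,s['ft_force'],s['grip_width'],yaw())
c=np.array([.5765,-.3045]);d=p[:2]-c;a=np.degrees(np.arctan2(d[1],d[0]));print(np.hypot(*d),a)
plan(arc(c,.17,a,184,13,p[2],yaw(),yaw()+1.56))
```

```text
[ 0.59031931 -0.13478173  0.17700125] [ -1.49426133  -4.38417154 -14.82695573] 0.019879354918343167 -1.2001195213240043
0.17027996344801352 85.34496190751207
-8 21 0 0 0 -0.12 H;|-8 21 0 0 0 -0.12 H;|-8 21 0 0 0 -0.12 H;|-8 21 0 0 0 -0.12 H;|-7 21 0 0 0 -0.12 H
|-8 22 0 0 0 -0.12 H;|-6 21 0 0 0 -0.12 H;|-7 21 0 0 0 -0.12 H;|-6 22 0 0 0 -0.12 H;|-7 22 0 0 0 -0.12 H
|-5 21 0 0 0 -0.12 H;|-6 22 0 0 0 -0.12 H;|-5 22 0 0 0 -0.12 H;|
 rows 13 end [ 0.4071 -0.3162  0.177 ] 0.36
```

carry_out(motion="-8 21 0 0 0 -0.12 15;-8 21 0 0 0 -0.12 15;-8 21 0 0 0 -0.12 15;-8 21 0 0 0 -0.12 15;-7 21 0 0 0 -0.12 15")

```text
t: 20.55
tcp_pos: [0.484, -0.161, 0.177]
tool_rot: [-0.001, 0.956, -0.293, 0.0]
ft_force: [8.5, 0.9, -22.0]
grip_width: 0.02
```

carry_out(motion="-8 22 0 0 0 -0.12 15;-6 21 0 0 0 -0.12 15;-7 21 0 0 0 -0.12 15;-6 22 0 0 0 -0.12 15;0 0 0 0 0 0 15")

```text
t: 21.05
tcp_pos: [0.4229, -0.229, 0.177]
tool_rot: [-0.001, 0.998, -0.06, -0.002]
ft_force: [-9.2, -3.3, -16.5]
grip_width: 0.0201
```

Run:
```python
from h import *
s=arm.get_state();p=s['tcp_pos'];print(p,s['ft_force'],s['grip_width'],yaw())
c=np.array([.5765,-.3045]);d=p[:2]-c;a=np.degrees(np.arctan2(d[1],d[0]));print(np.hypot(*d),a)
plan(arc(c,.17,a,182,4,p[2],yaw(),yaw()+.48)+arc(c,.17,182,188,2,p[2],yaw()+.48))
```

```text
[ 0.42288025 -0.22898917  0.17698105] [ -9.16653468  -3.28072776 -16.50039086] 0.020086527225518715 -0.11912149581663951
0.17117509249084897 153.82386169809638
-5 20 0 0 0 -0.12 H;|-5 21 0 0 0 -0.12 H;|-6 20 0 0 0 -0.12 H;|-5 20 0 0 0 -0.12 H;|-3 8 0 0 0 0.0 H
|-2 9 0 0 0 0.0 H;|
 rows 6 end [ 0.4083 -0.3281  0.177 ] 0.361
```

carry_out(motion="-5 20 0 0 0 -0.12 15;-5 21 0 0 0 -0.12 15;-6 20 0 0 0 -0.12 15;-5 20 0 0 0 -0.12 15;0 0 0 0 0 0 15")

```text
t: 21.55
tcp_pos: [0.4051, -0.3109, 0.1769]
tool_rot: [-0.002, 0.984, 0.179, -0.005]
ft_force: [-23.0, -6.7, -13.0]
grip_width: 0.0201
```

Run:
```python
from h import *
s=arm.get_state();p=s['tcp_pos'];print(p,s['ft_force'],s['grip_width'],yaw())
c=np.array([.5765,-.3045]);d=p[:2]-c;a=np.degrees(np.arctan2(d[1],d[0]));print(np.hypot(*d),a)
```

```text
[ 0.40513238 -0.31093553  0.1769203 ] [-22.95634927  -6.71113674 -13.00267654] 0.020099315956863234 0.36057159919227794
0.17148841931192485 -177.84932702392902
```

carry_out(motion="-4 5 0 0 0 0 15;-2 6 0 0 0 0 15;0 0 0 0 0 0 15;0 0 0 0 0 0 15;0 0 0 0 0 0 15")

```text
t: 22.05
tcp_pos: [0.4053, -0.3192, 0.1769]
tool_rot: [-0.004, 0.984, 0.179, -0.002]
ft_force: [-10.4, 11.0, -10.3]
grip_width: 0.0197
```

Run:
```python
from h import *
s=arm.get_state();p=s['tcp_pos'];print(p,s['ft_force'],s['grip_width'],yaw())
c=np.array([.5765,-.3045]);d=p[:2]-c;a=np.degrees(np.arctan2(d[1],d[0]));print(np.hypot(*d),a)
```

```text
[ 0.40529195 -0.31915449  0.17686816] [-10.39942874  11.01374785 -10.34830014] 0.019746221564689588 0.35931079740892463
0.17183407452774205 -175.1077120667067
```

carry_out(motion="-1 4 0 0 0 0 15;0 0 0 0 0 0 15;-1 4 0 0 0 0 15;0 0 0 0 0 0 15;0 0 0 0 0 0 15")

```text
t: 22.55
tcp_pos: [0.4053, -0.32, 0.1766]
tool_rot: [-0.012, 0.984, 0.18, -0.003]
ft_force: [-12.1, 44.4, 6.2]
grip_width: 0.0199
```

Run:
```python
from h import *
s=arm.get_state();p=s['tcp_pos'];print(p,s['ft_force'],s['grip_width'],yaw())
c=np.array([.5765,-.3045]);d=p[:2]-c;a=np.degrees(np.arctan2(d[1],d[0]));print(np.hypot(*d),a)
```

```text
[ 0.4053084  -0.3199857   0.17660884] [-12.10705739  44.43151153   6.24171341] 0.019895412859439108 0.3615862089058714
0.17189057748355688 -174.8311905237819
```

carry_out(motion="1 -6 0 0 0 0 15;0 0 0 0 0 0 45;0 0 0 0 0 0 45;0 0 -40 0 0 0 45;0 0 -40 0 0 0 45")

```text
t: 23.05
tcp_pos: [0.4074, -0.3251, 0.2597]
tool_rot: [0.001, 0.984, 0.178, 0.001]
ft_force: [0.1, -0.9, 0.3]
grip_width: 0.0453
```

Run:
```python
from h import *
print(arm.get_state()['tcp_pos'],yaw(),arm.get_state()['ft_force'])
plan([(.37,0.05,.28,.0)])
```

```text
[ 0.40743689 -0.32507603  0.25971278] 0.35883343650258626 [ 0.14077298 -0.86584691  0.30888308]
12 -46 -3 0 0 0.04 H;10 -46 -2 0 0 0.05 H;8 -46 -3 0 0 0.04 H;6 -47 -2 0 0 0.05 H;4 -47 -3 0 0 0.04 H
2 -47 -2 0 0 0.05 H;0 -47 -3 0 0 0.04 H;-3 -47 -2 0 0 0.05 H;|
 rows 8 end [0.3699 0.05   0.2797] -0.001
```

carry_out(motion="12 -46 -3 0 0 0.04 45;10 -46 -2 0 0 0.05 45;8 -46 -3 0 0 0.04 45;6 -47 -2 0 0 0.05 45;4 -47 -3 0 0 0.04 45")

```text
t: 23.55
tcp_pos: [0.3836, -0.0888, 0.2721]
tool_rot: [0.001, 0.998, 0.068, 0.002]
ft_force: [1.7, 0.5, 0.6]
grip_width: 0.0449
```

carry_out(motion="2 -47 -2 0 0 0.05 45;0 -47 -3 0 0 0.04 45;-3 -47 -2 0 0 0.05 45;0 0 0 0 0 0 45;0 0 0 0 0 0 45")

```text
t: 24.05
tcp_pos: [0.3699, 0.0511, 0.2788]
tool_rot: [0.0, 1.0, 0.001, 0.002]
ft_force: [-0.6, 0.3, -0.3]
grip_width: 0.045
```

Run:
```python
from h import *
snap('wrist','w9');snap('scene','s9');snap('top','t9')
print(arm.get_state()['tcp_pos'])
for n in ['s9','t9']:
    L=load(n);P=cloud(L)
    for nm,c,zlo,zhi,r in [('elbow',(.406,-.32),.193,.21,.025),('wrist',(.576,-.305),.208,.225,.025),('lk',(.49,-.36),.208,.225,.05)]:
        m=(np.hypot(P[...,0]-c[0],P[...,1]-c[1])<r)&(P[...,2]>zlo)&(P[...,2]<zhi)
        q=P[m]; print(n,nm,len(q),((q.max(0)+q.min(0))/2).round(4) if len(q) else '')
```

```text
[0.36980357 0.04948177 0.27779684]
s9 elbow 89 [ 0.4076 -0.3169  0.2002]
s9 wrist 113 [ 0.5764 -0.3042  0.2151]
s9 lk 62 [ 0.4968 -0.3571  0.2145]
t9 elbow 61 [ 0.4067 -0.3211  0.2009]
t9 wrist 60 [ 0.5762 -0.3083  0.2166]
t9 lk 35 [ 0.4956 -0.3611  0.2156]
```

View pics/w9.png

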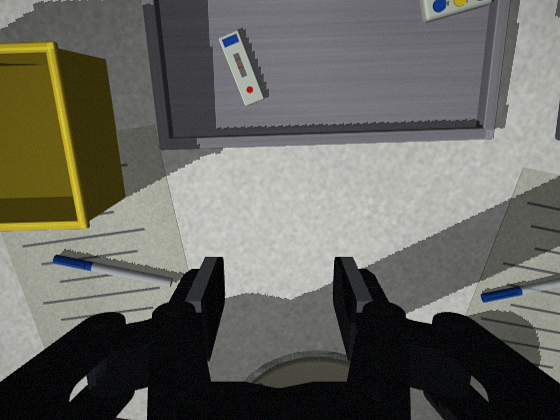

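View pics/s9.png

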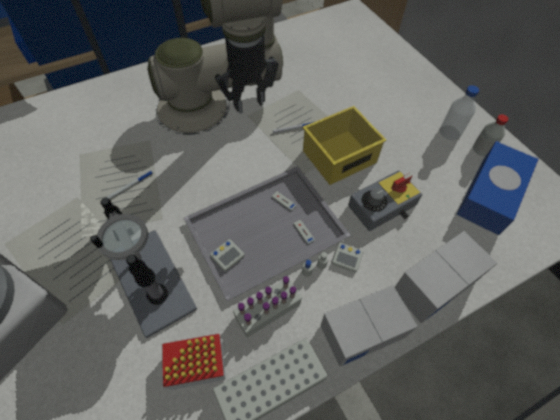

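```bash
cat >> h.py <<'E'
def cass(n,zt=.009,xr=(.3,.75),yr=(-.2,.4),th=150):
    """flat bright slabs found by brightness mask; rays cast onto their top plane"""
    L=load(n);im=L['im'];P=cloud(L)
    v,u=np.mgrid[0:420,0:560]
    g=im.min(2)
    inr=(P[...,0]>xr[0])&(P[...,0]<xr[1])&(P[...,1]>yr[0])&(P[...,1]<yr[1])&(P[...,2]<.016)
    m=((g>th)&inr).astype(np.uint8)
    m=cv2.morphologyEx(m,cv2.MORPH_CLOSE,np.ones((5,5)))
    cs,_=cv2.findContours(m,cv2.RETR_EXTERNAL,cv2.CHAIN_APPROX_NONE)
    for c in cs:
        if cv2.contourArea(c)<40: continue
        q=np.array([ray(L,a,b,zt)[:2] for a,b in c[:,0]],np.float32)
        (cx,cy),(w,h),a=cv2.minAreaRect(q)
        B=cv2.boxPoints(((cx,cy),(w,h),a));e=[B[1]-B[0],B[2]-B[1]];e=max(e,key=np.linalg.norm)
        print(n,'px',c[:,0].mean(0).round(),'c',round(cx,4),round(cy,4),'size',round(w,3),round(h,3),'ang',round(np.arctan2(e[1],e[0])%np.pi,3))
E
python3 - <<'E'
from h import *
for n in ['s9','w9','w6','t9']:
    L=load(n)
    for th in ([110,150]):
        print(th);cass(n,th=th,xr=(.42,.63),yr=(-.1,.165))
E
```

```text
110
s9 px [304. 230.] c 0.5777 0.093 size 0.073 0.025 ang 0.046
s9 px [284. 199.] c 0.4656 0.0912 size 0.074 0.025 ang 0.384
150
110
w9 px [422.  11.] c 0.5237 -0.0896 size 0.02 0.005 ang 0.278
w9 px [324.  56.] c 0.4769 0.0122 size 0.113 0.222 ang 1.573
150
w9 px [241.  68.] c 0.469 0.092 size 0.07 0.021 ang 0.373
110
w6 px [410. 204.] c 0.4296 -0.0935 size 0.017 0.01 ang 0.013
w6 px [303.  99.] c 0.5251 0.03 size 0.257 0.208 ang 1.57
150
w6 px [252. 170.] c 0.4685 0.0921 size 0.071 0.021 ang 0.371
w6 px [249.  68.] c 0.5797 0.0926 size 0.071 0.021 ang 0.045
110
t9 px [274. 231.] c 0.5249 0.0264 size 0.21 0.252 ang 1.572
150
t9 px [252. 251.] c 0.4671 0.0869 size 0.059 0.017 ang 0.373
t9 px [252. 215.] c 0.5763 0.0877 size 0.053 0.015 ang 0.033
```

Run:
```python
from h import *
plan([(.467,.092,.08,.373)])
```

```text
19 -9 40 0 0 -0.08 H;20 -6 39 0 0 -0.07 H;21 -6 40 0 0 -0.08 H;21 -4 39 0 0 -0.07 H;21 -2 40 0 0 -0.08 H
|
 rows 5 end [0.4672 0.0917 0.0798] 0.378
```

carry_out(motion="19 -9 40 0 0 -0.08 45;20 -6 39 0 0 -0.07 45;21 -6 40 0 0 -0.08 45;21 -4 39 0 0 -0.07 45;21 -2 40 0 0 -0.08 45")

```text
t: 24.7
tcp_pos: [0.4681, 0.0918, 0.0778]
tool_rot: [0.0, 0.982, 0.189, 0.001]
ft_force: [0.9, 0.4, -0.6]
grip_width: 0.0449
```

carry_out(motion="0 0 20 0 0 0 45;0 0 0 0 0 0 45;0 0 0 0 0 0 45;0 0 0 0 0 0 45;0 0 0 0 0 0 45")

```text
t: 25.2
tcp_pos: [0.4671, 0.0927, 0.0607]
tool_rot: [0.0, 0.982, 0.188, 0.001]
ft_force: [-0.9, -0.9, 0.1]
grip_width: 0.045
```

Run:
```python
from h import *
snap('wrist','w10');print(arm.get_state()['tcp_pos'],yaw())
cass('w10',th=150,xr=(.42,.63),yr=(-.1,.165))
```

```text
[0.46692882 0.09277787 0.06048103] 0.3793270809066118
w10 px [419. 170.] c 0.5069 0.0354 size 0.2 0.208 ang 1.908
```

View pics/w10.png

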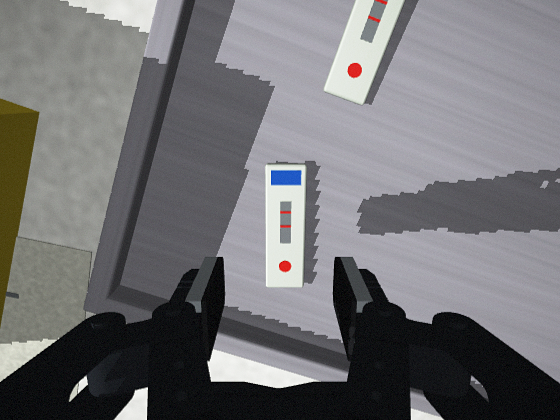

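carry_out(motion="0 0 30 0 0 0 45;0 0 20 0 0 0 45;0 0 5 0 0 0 45;0 0 0 0 0 0 45;0 0 0 0 0 0 45")

```text
t: 25.75
tcp_pos: [0.4671, 0.093, 0.0053]
tool_rot: [0.0, 0.982, 0.189, 0.001]
ft_force: [-0.3, 0.0, -0.1]
grip_width: 0.045
```

carry_out(motion="0 0 0 0 0 0 15;0 0 0 0 0 0 15;0 0 0 0 0 0 15;0 0 0 0 0 0 15;0 0 0 0 0 0 15", force=40)

```text
t: 26.25
tcp_pos: [0.467, 0.0931, 0.0053]
tool_rot: [0.0, 0.982, 0.189, 0.001]
ft_force: [-1.3, -0.1, 7.4]
grip_width: 0.0203
```

carry_out(motion="0 0 -30 0 0 0 15;0 0 -45 0 0 0 15;0 0 -45 0 0 0 15;0 0 -30 0 0 0 15;0 0 0 0 0 0 15")

```text
t: 26.75
tcp_pos: [0.4682, 0.0931, 0.1586]
tool_rot: [0.001, 0.982, 0.189, 0.004]
ft_force: [-0.4, -0.3, -0.3]
grip_width: 0.0199
```

Run:
```python
from h import *
s=arm.get_state();print(s['tcp_pos'],yaw(),s['grip_width'])
for n in ['s9','t9','w1']:
    L=load(n);P=cloud(L);hsv=cv2.cvtColor(L['im'],cv2.COLOR_BGR2HSV)
    m=(hsv[...,0]>20)&(hsv[...,0]<35)&(hsv[...,1]>120)&(P[...,2]>.092)&(P[...,2]<.11)&(P[...,0]<.54)&(P[...,0]>.25)&(P[...,1]>.15)
    print(n,cv2.minAreaRect(P[m][:,:2].astype(np.float32)))
plan([(.438,.32,.17,.1)])
```

```text
[0.46817121 0.09309781 0.15857939] 0.3800370431054757 0.019872563783197437
s9 ((0.40376806259155273, 0.3145298659801483), (0.15751680731773376, 0.17400121688842773), 1.4754334688186646)
t9 ((0.4028719365596771, 0.31203290820121765), (0.15238596498966217, 0.17660316824913025), 1.3058788776397705)
w1 ((0.4039657413959503, 0.31700193881988525), (0.1538955122232437, 0.17686261236667633), 1.919188141822815)
11 -44 -2 0 0 0.06 H;9 -45 -3 0 0 0.05 H;6 -46 -2 0 0 0.06 H;4 -45 -2 0 0 0.05 H;1 -46 -2 0 0 0.06 H
|
 rows 5 end [0.4381 0.3199 0.1696] 0.1
```

Run:
```python
from h import *
plan([(.404,.315,.16,.1),(.404,.315,.06,.1)])
```

```text
5 -46 0 0 0 0.06 H;1 -46 -1 0 0 0.05 H;0 -46 0 0 0 0.06 H;-4 -46 0 0 0 0.05 H;-5 -46 0 0 0 0.06 H
|0 0 33 0 0 0.0 H;0 0 33 0 0 0.0 H;0 0 34 0 0 0.0 H;|
 rows 8 end [0.4042 0.3148 0.0596] 0.1
```

carry_out(motion="5 -46 0 0 0 0.06 15;1 -46 -1 0 0 0.05 15;0 -46 0 0 0 0.06 15;-4 -46 0 0 0 0.05 15;-5 -46 0 0 0 0.06 15")

```text
t: 27.25
tcp_pos: [0.4013, 0.3163, 0.1548]
tool_rot: [0.0, 0.999, 0.049, -0.0]
ft_force: [0.7, -0.1, -0.4]
grip_width: 0.0201
```

Run:
```python
from h import *
s=arm.get_state();print(s['tcp_pos'],yaw(),s['grip_width'])
snap('wrist','w11')
```

```text
[0.40134319 0.31627269 0.15481094] 0.09749231490195624 0.020118972295372434
```

View pics/w11.png

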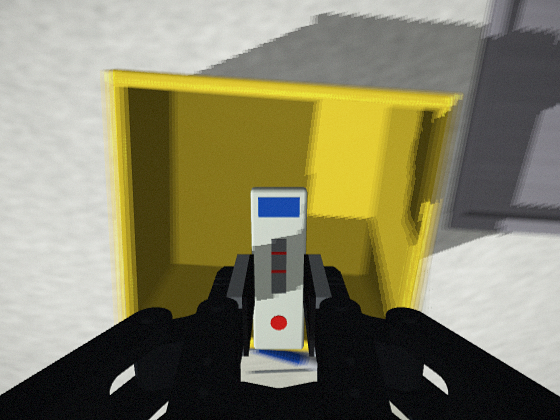

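Run:
```python
from h import *
L=load('w11')
for u,v in [(278,320),(278,340),(278,352),(260,365),(300,367),(278,372),(278,382),(300,380)]: print(u,v,pt(L,u,v).round(4))
cv2.imwrite('pics/w11a.png',cv2.resize(L['im'][220:400,180:380],None,fx=4,fy=3.3,interpolation=cv2.INTER_CUBIC))
```

```text
278 320 [0.3819 0.3167 0.161 ]
278 340 [0.3711 0.3157 0.1597]
278 352 [0.2533 0.3041 0.0144]
260 365 [0.2292 0.3188 0.0037]
300 367 [0.2306 0.2812 0.0038]
278 372 [0.224  0.3013 0.005 ]
278 382 [0.2111 0.3    0.0032]
300 380 [0.4723 0.3256 0.2991]
```

View pics/w11a.png

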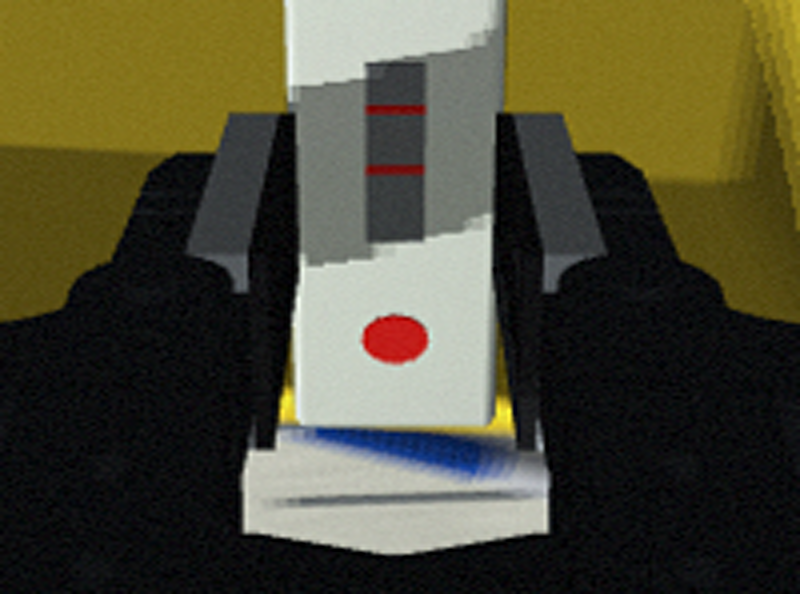

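carry_out(motion="0 0 33 0 0 0 15;0 0 33 0 0 0 15;0 0 29 0 0 0 15;0 0 0 0 0 0 45;0 0 0 0 0 0 45")

```text
t: 27.8
tcp_pos: [0.4026, 0.3147, 0.0606]
tool_rot: [0.0, 0.999, 0.05, -0.0]
ft_force: [-0.1, 0.1, -0.5]
grip_width: 0.0449
```

carry_out(motion="0 0 -35 0 0 0 45;0 0 -35 0 0 0 45;0 0 -30 0 0 0 45;0 0 0 0 0 0 45;0 0 0 0 0 0 45")

```text
t: 28.3
tcp_pos: [0.4028, 0.3148, 0.1619]
tool_rot: [-0.001, 0.999, 0.05, 0.002]
ft_force: [0.1, -0.8, -1.6]
grip_width: 0.0451
```

Run:
```python
from h import *
snap('scene','s12')
cass('s12',th=110,xr=(.42,.63),yr=(-.1,.165))
plan([(.5785,.0928,.08,.046)])
snap('wrist','w12')
```

```text
s12 px [314. 231.] c 0.5903 0.115 size 0.089 0.069 ang 0.096
s12 px [246. 209.] c 0.4426 -0.016 size 0.154 0.067 ang 1.236
22 34 12 0 0 0.01 H;22 34 11 0 0 0.01 H;23 33 12 0 0 0.0 H;22 34 11 0 0 0.01 H;23 33 12 0 0 0.01 H
23 34 11 0 0 0.01 H;24 32 12 0 0 0.0 H;|
 rows 7 end [0.5786 0.0932 0.0798] 0.05
```

View pics/w12.png

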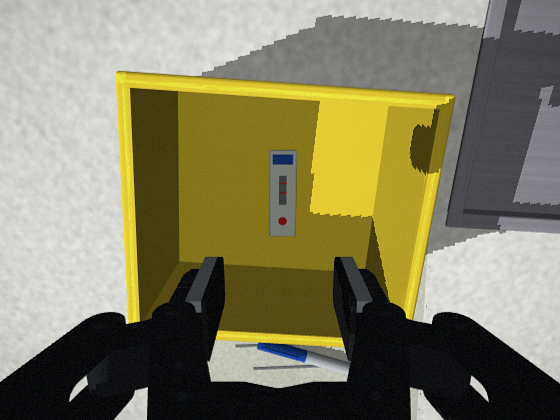

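View pics/s12.png

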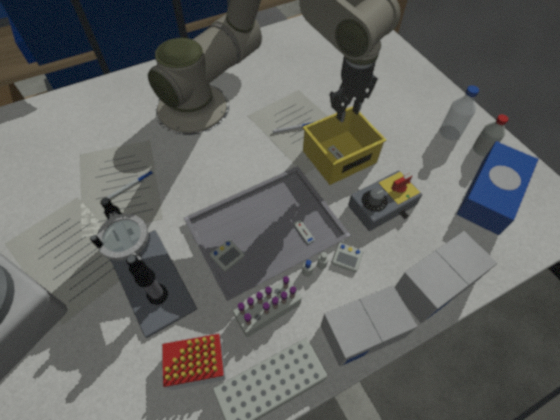

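carry_out(motion="22 34 0 0 0 0.01 45;22 34 0 0 0 0.01 45;23 33 0 0 0 0 45;22 34 10 0 0 0.01 45;23 33 20 0 0 0.01 45")

```text
t: 28.9
tcp_pos: [0.5294, 0.1552, 0.1303]
tool_rot: [-0.0, 1.0, 0.03, 0.001]
ft_force: [0.6, 0.8, 0.1]
grip_width: 0.0451
```

carry_out(motion="23 34 35 0 0 0.01 45;24 32 36 0 0 0 45;0 0 0 0 0 0 45;0 0 0 0 0 0 45;0 0 0 0 0 0 45")

```text
t: 29.4
tcp_pos: [0.5748, 0.0987, 0.065]
tool_rot: [-0.0, 1.0, 0.025, 0.0]
ft_force: [-0.9, 0.4, 0.4]
grip_width: 0.0454
```

Run:
```python
from h import *
snap('wrist','w13')
s=arm.get_state();print(s['tcp_pos'],yaw(),s['grip_width'])
for th in (150,180,200): cass('w13',th=th,xr=(.48,.66),yr=(0.02,.14))
```

```text
[0.57493127 0.09887885 0.06536659] 0.05101646672848933 0.04493646440254783
w13 px [248. 315.] c 0.5184 0.116 size 0.007 0.019 ang 1.808
w13 px [393. 292.] c 0.5364 0.0308 size 0.016 0.007 ang 1.406
w13 px [350. 245.] c 0.5637 0.0568 size 0.04 0.011 ang 1.421
w13 px [364. 228.] c 0.5759 0.05 size 0.052 0.006 ang 1.513
w13 px [341. 200.] c 0.5918 0.0638 size 0.024 0.014 ang 1.569
w13 px [339. 178.] c 0.6067 0.0675 size 0.011 0.017 ang 1.658
w13 px [339. 155.] c 0.6168 0.0688 size 0.007 0.02 ang 1.666
w13 px [277. 196.] c 0.5866 0.088 size 0.103 0.116 ang 3.141
w13 px [293. 216.] c 0.5795 0.0926 size 0.071 0.021 ang 0.048
w13 px [293. 216.] c 0.5797 0.0927 size 0.07 0.02 ang 0.048
```

View pics/w13.png

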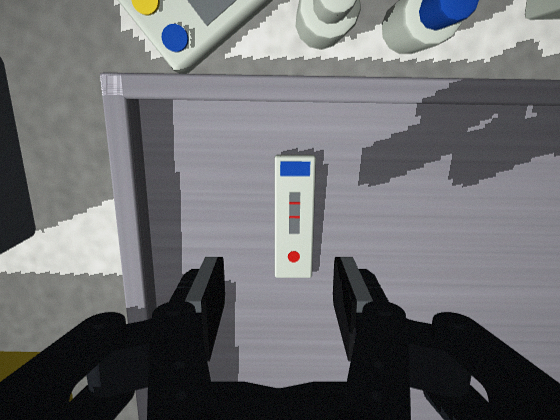

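carry_out(motion="4 6 10 0 0 0 45;0 0 30 0 0 0 45;0 0 15 0 0 0 45;0 0 4 0 0 0 45;0 0 0 0 0 0 45")

```text
t: 29.95
tcp_pos: [0.5794, 0.0923, 0.0053]
tool_rot: [0.0, 1.0, 0.025, -0.0]
ft_force: [-0.5, -0.1, -0.1]
grip_width: 0.0449
```

carry_out(motion="0 0 1 0 0 0 45;0 0 0 0 0 0 15;0 0 0 0 0 0 15;0 0 0 0 0 0 15;0 0 0 0 0 0 15")

```text
t: 30.45
tcp_pos: [0.5799, 0.0921, 0.0054]
tool_rot: [0.0, 1.0, 0.025, 0.001]
ft_force: [-1.3, 0.2, 5.8]
grip_width: 0.0203
```

carry_out(motion="0 0 -30 0 0 0 15;0 0 -45 0 0 0 15;0 0 -45 0 0 0 15;0 0 -35 0 0 0 15;0 0 0 0 0 0 15")

```text
t: 30.95
tcp_pos: [0.5814, 0.0921, 0.1647]
tool_rot: [0.0, 1.0, 0.025, 0.005]
ft_force: [0.4, 0.0, -0.5]
grip_width: 0.02
```

Run:
```python
from h import *
s=arm.get_state();print(s['tcp_pos'],yaw(),s['grip_width'])
plan([(.404,.335,.162,.05)])
```

```text
[0.58139615 0.09212694 0.16472321] 0.049925864531530854 0.020031249680893502
-24 -36 0 0 0 -0.0 H;-23 -36 1 0 0 -0.0 H;-24 -36 0 0 0 -0.0 H;-23 -36 1 0 0 -0.0 H;-24 -36 0 0 0 -0.0 H
-23 -36 0 0 0 -0.0 H;-24 -35 1 0 0 -0.0 H;|
 rows 7 end [0.4041 0.3346 0.1617] 0.05
```

carry_out(motion="-24 -36 0 0 0 0 15;-23 -36 0 0 0 0 15;-24 -36 0 0 0 0 15;-23 -36 0 0 0 0 15;-24 -36 0 0 0 0 15")

```text
t: 31.45
tcp_pos: [0.4512, 0.2671, 0.1588]
tool_rot: [0.0, 1.0, 0.025, -0.0]
ft_force: [0.6, 0.3, -0.0]
grip_width: 0.02
```

carry_out(motion="-23 -36 0 0 0 0 15;-24 -35 0 0 0 0 15;0 0 0 0 0 0 15;0 0 0 0 0 0 15;0 0 0 0 0 0 15")

```text
t: 31.95
tcp_pos: [0.4026, 0.334, 0.1591]
tool_rot: [0.0, 1.0, 0.025, -0.0]
ft_force: [-0.0, -0.2, 0.8]
grip_width: 0.0203
```

Run:
```python
from h import *
s=arm.get_state();print(s['tcp_pos'],yaw(),s['grip_width'])
snap('wrist','w14')
```

```text
[0.4025999  0.33399921 0.15906467] 0.04906762988427061 0.02034308517853741
```

View pics/w14.png

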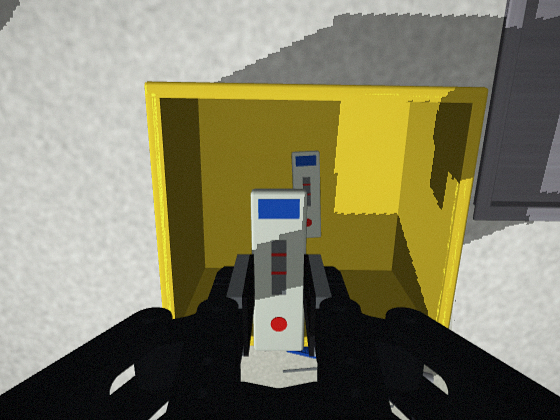

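carry_out(motion="0 0 33 0 0 0 15;0 0 33 0 0 0 15;0 0 34 0 0 0 15;0 0 0 0 0 0 45;0 0 0 0 0 0 45")

```text
t: 32.5
tcp_pos: [0.403, 0.3342, 0.06]
tool_rot: [0.0, 1.0, 0.024, -0.0]
ft_force: [0.6, -0.0, 0.6]
grip_width: 0.0449
```

carry_out(motion="0 0 -35 0 0 0 45;0 0 -40 0 0 0 45;0 0 -45 0 0 0 45;-20 0 -30 0 0 0 45;0 0 0 0 0 0 45")

```text
t: 33.0
tcp_pos: [0.3825, 0.3343, 0.2159]
tool_rot: [-0.003, 1.0, 0.025, 0.005]
ft_force: [0.5, -0.4, -0.9]
grip_width: 0.0454
```

Run:
```python
from h import *
for n,f in [('wrist','w15'),('scene','s15'),('top','t15')]: snap(n,f)
print(arm.get_state()['tcp_pos'])
for n in ['s15','t15']:
    L=load(n);P=cloud(L)
    for nm,c,zlo,zhi,r in [('elbow',(.406,-.32),.193,.21,.025),('wrist',(.576,-.305),.208,.225,.025),('lk',(.49,-.36),.208,.225,.05)]:
        m=(np.hypot(P[...,0]-c[0],P[...,1]-c[1])<r)&(P[...,2]>zlo)&(P[...,2]<zhi)
        q=P[m]; print(n,nm,len(q),((q.max(0)+q.min(0))/2).round(4) if len(q) else '')
cv2.imwrite('pics/t15a.png',cv2.resize(load('t15')['im'][80:280,120:420],None,fx=2.6,fy=2.6,interpolation=cv2.INTER_CUBIC))
cv2.imwrite('pics/s15a.png',cv2.resize(load('s15')['im'][130:380,80:430],None,fx=2.2,fy=2.2,interpolation=cv2.INTER_CUBIC))
```

```text
[0.38233593 0.33339507 0.21015387]
s15 elbow 90 [ 0.4067 -0.3168  0.2004]
s15 wrist 113 [ 0.5769 -0.3046  0.2146]
s15 lk 63 [ 0.4962 -0.357   0.2146]
t15 elbow 63 [ 0.4067 -0.3211  0.2021]
t15 wrist 62 [ 0.5762 -0.3082  0.2162]
t15 lk 34 [ 0.4955 -0.3606  0.2149]
```

View pics/w15.png

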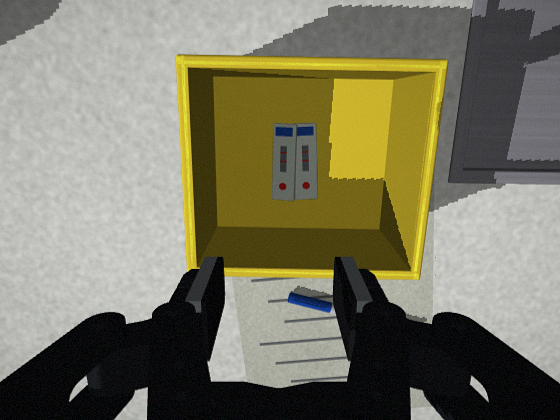

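View pics/s15a.png

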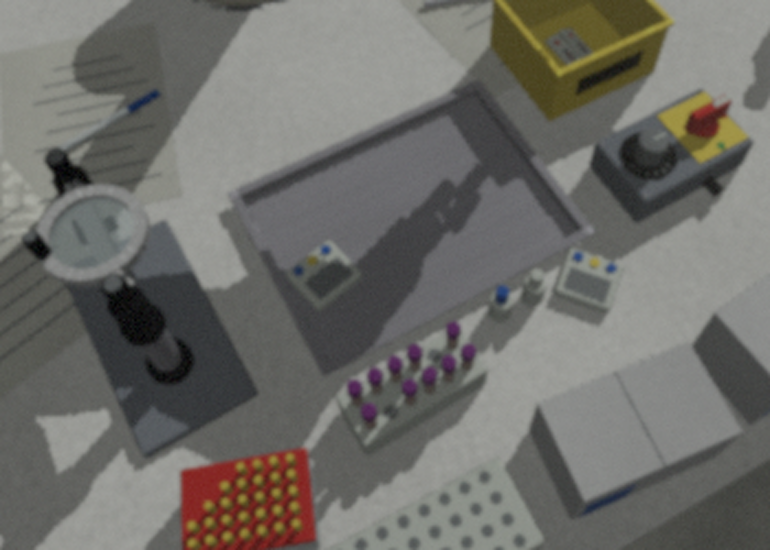

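View pics/t15a.png

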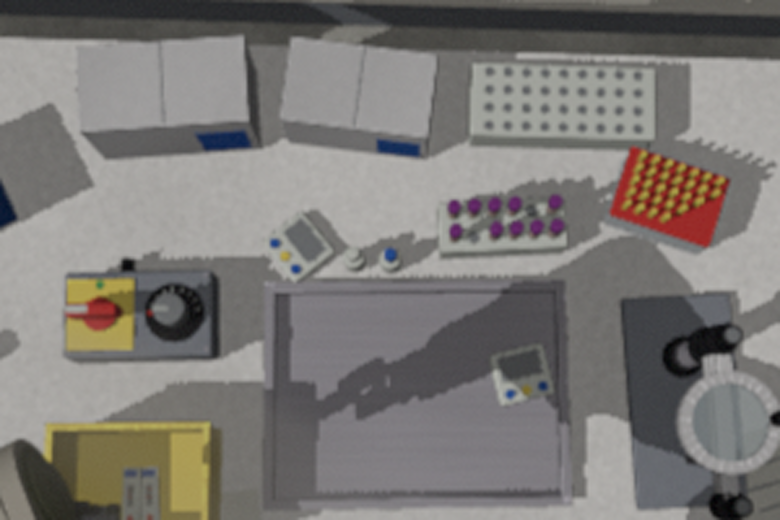

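Run:
```python
from h import *
print(arm.hand_in(),arm.get_state()['t'])
```

```text
the job is handed in; nothing more can be done
the job is handed in; nothing more can be done
```

The station is closed down and the job was handed in at about 33 s, well inside the 192 s limit.

- **Order of work:** I turned the dimmer down to its stop and then the isolator to off. Then I folded the lens head, folded the forearm and swung the folded arm home onto its rest, each until it met its stop. Both used cassettes went into the yellow bin after that.
- **Controls:** The wrist camera showed the dimmer line at the red mark and the isolator pointer at the red dot.
- **Folded arm:** The head and forearm directions agreed to about 0.5° in the scene camera. The wrist knob sits over the column. At home, the upper arm resisted with about 44 N and barely moved.
- **Cassettes:** The last pictures show both lying flat in the bin and none left in the tray. I found only two of the possible four.
- **Other objects:** The timers, droppers, rack and tip box look unmoved. I judged that by eye and did not measure it.
- **Forearm moved early:** Pushing the lens head against its stop turned the forearm about 3° towards folded, before its own step.
- **Camera disagreement:** The top camera read about 4 mm lower in y than the scene camera. I used the scene values, because the positions where the gripper closed matched them.

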